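# Scan the tube block, then hold it home in the corner of the nest

## Robot

A 7-joint arm with a two-finger parallel gripper is mounted at the origin on the work surface. World frame = base frame: x ahead of the robot, y to its left, z up, the work surface at z = 0. Lengths are in m, angles in degrees, forces in N, time in s.
With the tool pointing down it reaches from about 0.425 to 0.825 m from the base axis. Payload 3.6 kg.
Tool frame: the origin (TCP) lies at the very end of the fingers, on their centre line; the grasp point (between the pads) lies 19 mm behind it; z points along the fingers, y is the direction in which the jaws open and shut (so a half turn about z gives the same grasp; the last joint's range is limited). The gripper opens to 93 mm and grips with 3 to 60 N. Pads are 15 mm wide; open, the fingers measure 128 mm over their backs; the gripper's body (75 mm by 188 mm) begins 65 mm behind the grasp point.
Start: joints at [-70.846, 35.231, -0.722, 81.555, 0.464, 63.22, -2.315], TCP at [0.229, 0.608, 0.219] pointing down, gripper open.
Joint ranges: [-178.69, 178.69], [-17.37, 117.87], [-77.05, 75.6], [15.02, 138.74], [-78.02, 258.01], [0.78, 113.62], [-162.83, 162.83]. Speed limits (degrees/s): [159.86, 159.86, 180, 180, 180, 180, 180].

## Interface

Orientations are given as a 3x3 rotation matrix whose columns are the frame's x, y, z axes.
In Python, from station import bot, grab_frame, calibration, ticket, boxes_of gives the robot as it stands.
- The arm moves only by the tool apply_moves, never from a script. Its argument "increments" is a list of rows, each a list of 3 entries, a list of its own where there are three numbers: the gripper command: -1 is fully open, 1 is shut, values between are in proportion, then the shift along the tool's x, y, z in cm, then the turn about the tool's z in rad. In form: [[grip, [x, y, z], twist], ...]. A call has 1 to 10 rows; each row shifts and turns the pose as measured when the row begins, along the tool's axes as they then stand; what a row does not reach is not made up. A row lasts 1/10 s, in which the tool goes at most 50 mm and 8.59 degrees, less where a joint would pass 70% of its speed; a pose out of reach is approached as far as the arm can. A call is refused whole if a number of a shift passes 5 or a number of a turn 0.15, either way. A call with a gripper value outside its range is refused whole. The fingers move at their own pace and stop on an object; "squeeze" is the grip in N (left out, the last holds). Time passes only in rows, so rows that do not move let the fingers close. It gives the time, the measured TCP pose, the force and the opening at its end, in the units of the state.
- bot.state(): the state, without advancing time (a new reading comes with each control period).
- grab_frame(name): name is "side" or "top" or "wrist"; returns (picture, depth): 420x560x3 uint8, red, green, blue; 420x560 float32, m along the optical axis (not along the pixel's ray), 0 where there is no reading.
- calibration(name): a dict with "mtx" (3x3 intrinsics, pixels), "origin" and "rotation" of the camera in the world; the wrist camera has in their place "T_tool_cam" (4x4, takes a point from camera to tool coordinates, whose origin is the TCP and whose axes are the flange's). Camera axes: x right, y up, looking along -z (the intrinsics and any distortion apply to the point x, -y, -z); pixel columns grow to the right and rows downward; lengths in m; the calibration is good to about 2 mm. A picture is of the moment at which its call begins: read the wrist's pose just before it. calibration takes no time and is no camera call.
- ticket.finish_job(): hands the job in, once; it reports no verdict.
Trained networks look in the newest picture that a camera, given by its name, has taken for a name from the list of things; names that differ only in an ending like _2 or _b are one class to them, and where a whole thing is asked for, a point or a joint stands for the part that bears it (a point fixed in the world has none). Each returns a list of dicts, best first, with "conf" (0 to 1); they miss things now and then, are a little off and sometimes report something else, mostly with a low value. They report only what shows in the picture. A call takes as long as a camera call. They do not tell look-alikes from the thing itself.
- boxes_of(camera, query): "location" ([row, column] in pixels, amid what is visible of it).
The state is a dict: "clock": time; "joint_positions": joint angles; "joint_velocities": joint speeds; "tau": joint torques, N m; "tcp_pos": TCP position; "tool_rot": TCP orientation; "force": force on the tool from outside, world axes, zero at the start; "ft_torque": the same for the moment, N m; "gripper_width": finger opening in m.
Only numpy, scipy, OpenCV 4.12 (cv2) and the standard library are available. Lean on these libraries where they do the work, as an engineer would, in place of code of your own. Each camera call takes 0.05 s, during which the arm holds its last target.

## Task

Pick up the hand scanner, aim it at the label on the aluminium tube block and keep it steady there for about a second from some 150 mm away, then set it down gently, upright on the bench, and let go of it. Then put the tube block flat on the deck of the nest, its long side along the long stop, press it fully home into the corner against both stops at once, and finish while still holding it pressed firmly, with a few newtons on each stop: do not let go. Leave everything else where it stands.

Things in the scene. Friction and masses are not known exactly. Their poses are not given: they have to be found in the camera images.
- scanner_grip (a point): Hand scanner, grey plastic: a head 72 mm long (its x), 40 mm wide (y), 42 mm tall, on a slim stem (26 mm thick) over a black round foot 72 mm across; 132 mm tall, about 0.23 kg, standing on the bench. This point is the centre of the head, on the foot's axis, 111 mm above the foot's underside; z up, +x towards the nose with the reading window. The head is grasped across its 40 mm width.
- window: Reading window in the scanner's nose, fixed to the scanner 42.7 mm ahead (+x) of and 14.7 mm below scanner_grip. Origin at the window's centre; its z axis is the reading direction: straight ahead of the nose and 45 degrees below level when the scanner stands upright. It reads a label lying on this axis (within 16 mm sideways) 90 to 230 mm from the window, from any side.
- scanner: The same scanner; origin at the centre of the foot's underside, axes as scanner_grip.
- block_center (a point): Aluminium tube block with small white tube caps in its top (5 mm proud), 84 mm long (x), 54 mm wide (y), 56 mm high, about 0.5 kg, loose on the bench. This point is its centre, 28 mm above its underside; x along its length, z up. It can be grasped across its 54 mm width.
- label (a point): Centre of the white label on the top of the block: 26 mm by 40 mm, 26 mm from the block's centre along its +x and 28 mm above it; axes as the block.
- block: The same tube block; origin at the centre of its underside, axes as block_center.
- nest: Fixed nest on the bench: an aluminium deck plate 190 mm (x) by 150 mm (y), 10 mm thick, carrying two dark steel stops at right angles, 14 mm high above the deck and 14 mm thick. Origin at the centre of the plate's underside; +x towards the far stop, +y towards the long left stop. The stops' inner faces lie at x = +70 mm and y = +50 mm, so the block fully home has its centre at x = 28, y = 23, z = 38 mm in this frame, with its length along x, either end first.
- far_stop: The far stop, 95 mm long along the nest's y, inner face at x = +70 mm in the nest's frame. Origin at the middle of its underside; axes as the nest.
- left_stop: The long left stop, 125 mm long along the nest's x, inner face at y = +50 mm in the nest's frame. Both stops and the deck are rigid and not slippery: friction on one stop or on the deck can take up a large part of a push towards the other stop. Origin at the middle of its underside; axes as the nest.
- dish_a: Bystander: petri dish, 92 mm across, 15 mm high; origin at the centre of its underside.
- dish_b: Bystander: petri dish, 92 mm across, 15 mm high; origin at the centre of its underside.
- dish_c: Bystander: petri dish, 92 mm across, 15 mm high; origin at the centre of its underside.
- marker: Bystander: marker pen lying flat, 118 mm long (x), 14 mm thick; origin under its middle.
- tube_rack: Bystander: white plastic tube rack 60 by 110 mm, 75 mm high with its blue-capped tubes; origin at the centre of its underside.
- jar: Bystander: jar 56 mm across, 85 mm high; origin at the centre of its underside.
Mind the look-alikes: they are no part of the job. Leave any orange look-alike of the block alone.

How it is judged:
By the outcome, as a careful person would: the job done as asked, in the order asked, and still so for the second after the job is handed in, while the arm keeps its last pose, push and grip.
It also fails if it takes over 72 s, if anything falls off the work surface, if the arm or the gripper's body presses on something with over 40 N, if the wrist force passes 120 N, or if a joint passes its speed limit or range.

## Working session

There is one attempt and no reset: what is moved stays moved. The work goes in short steps, Python scripts to look and compute and a tool call to move; the robot and the scene stay as the last step left them, time stands still between calls to the robot, and variables do not carry over. Pictures are saved under pics/ and viewed, and the job is handed in when it is done.

Besides the shell and the picture viewer there is one more tool, called after "Call:" as name(argument=value, ...), one argument or row to a line, values as JSON. apply_moves: Moves the arm, as the interface text tells. Its arguments: {"type":"object","properties":{"increments":{"type":"array"},"squeeze":{"type":"number"}},"required":["increments"]}

```bash
ls; mkdir -p pics; cat > h.py <<'E'
import numpy as np, cv2
from station import bot, grab_frame, calibration, ticket, boxes_of
def save(n,im): cv2.imwrite('pics/'+n+'.png', cv2.cvtColor(im,cv2.COLOR_RGB2BGR))
def cam(name,st=None):
    c=calibration(name)
    if 'origin' in c: return np.array(c['mtx']),np.array(c['origin']),np.array(c['rotation']),c
    T=np.array(c['T_tool_cam']);R=np.array(st['tool_rot']);p=np.array(st['tcp_pos'])
    return np.array(c['mtx']),p+R@T[:3,3],R@T[:3,:3],c
def pts(name,depth,st=None):
    K,o,R,c=cam(name,st)
    v,u=np.mgrid[0:depth.shape[0],0:depth.shape[1]]
    x=(u-K[0,2])/K[0,0]*depth; y=(v-K[1,2])/K[1,1]*depth
    P=np.stack([x,-y,-depth],-1)@R.T+o
    P[depth<=0]=np.nan
    return P
def proj(name,X,st=None):
    K,o,R,c=cam(name,st)
    p=(np.array(X)-o)@R
    q=np.stack([p[...,0],-p[...,1],-p[...,2]],-1)
    return np.stack([q[...,0]/q[...,2]*K[0,0]+K[0,2],q[...,1]/q[...,2]*K[1,1]+K[1,2]],-1)
E
python3 - <<'E'
from h import *
st=bot.state(); print({k:np.round(v,3).tolist() for k,v in st.items()})
for n in ['side','top']:
    im,d=grab_frame(n); save(n+'0',im); np.savez('pics/'+n+'0.npz',im=im,d=d)
    c=calibration(n); print(n,{k:np.round(v,4).tolist() for k,v in c.items()})
    for q in (['scanner','block','nest','label','dish_a','marker','tube_rack','jar'] if n=='top' else ['scanner','block']):
        print(q,[(np.round(r['location']).tolist(),round(r['conf'],2)) for r in boxes_of(n,q)])
print(calibration('wrist'))
E
```

```text
pics
{'clock': 0.0, 'joint_positions': [-70.843, 35.29, -0.724, 81.641, 0.465, 63.219, -2.315], 'joint_velocities': [0.054, 0.095, 0.017, -0.054, 0.057, -0.098, 0.055], 'tau': [0.0, -45.893, 0.209, -16.574, -0.061, 0.021, 0.0], 'tcp_pos': [0.229, 0.607, 0.217], 'tool_rot': [[-0.936, 0.353, -0.001], [0.353, 0.936, -0.002], [-0.0, -0.003, -1.0]], 'force': [-0.455, 0.372, -0.305], 'ft_torque': [-0.037, -0.067, 0.007], 'gripper_width': 0.093}
side {'mtx': [[446.9299, 0.0, 287.3854], [0.0, 446.9299, 207.2297], [0.0, 0.0, 1.0]], 'origin': [0.0449, -0.7904, 0.901], 'rotation': [[0.8654, 0.3372, -0.3706], [-0.5008, 0.5596, -0.6604], [-0.0153, 0.7571, 0.6531]]}
scanner [([238.0, 297.0], 0.65), ([196.0, 262.0], 0.58)]
block [([316.0, 363.0], 0.95), ([346.0, 419.0], 0.94), ([370.0, 232.0], 0.92), ([394.0, 300.0], 0.69)]
top {'mtx': [[496.07, 0.0, 278.7239], [0.0, 496.07, 206.9306], [0.0, 0.0, 1.0]], 'origin': [0.1795, 0.0014, 1.3715], 'rotation': [[0.0658, 0.9756, -0.2095], [-0.9978, 0.0646, -0.0126], [0.0013, 0.2098, 0.9777]]}
scanner [([203.0, 314.0], 0.69), ([174.0, 115.0], 0.65)]
block [([2
[... 216 characters left out ...]
, 0.69)]
dish_a [([140.0, 409.0], 0.6), ([119.0, 321.0], 0.58), ([251.0, 332.0], 0.57)]
marker [([259.0, 392.0], 0.62)]
tube_rack [([98.0, 247.0], 0.58)]
jar [([176.0, 115.0], 0.6)]
{'mtx': array([[307.74078447,   0.        , 279.49915385],
       [  0.        , 307.74078447, 211.78599764],
       [  0.        ,   0.        ,   1.        ]]), 'T_tool_cam': array([[ 1.45443663e-03,  9.59271334e-01,  2.82482554e-01,
         7.95307339e-02],
       [ 9.99998830e-01, -1.52926110e-03,  4.43970696e-05,
         4.21832342e-04],
       [ 4.74578416e-04,  2.82482159e-01, -9.59272435e-01,
        -1.66823378e-01],
       [ 0.00000000e+00,  0.00000000e+00,  0.00000000e+00,
         1.00000000e+00]])}
```

View pics/top0.png

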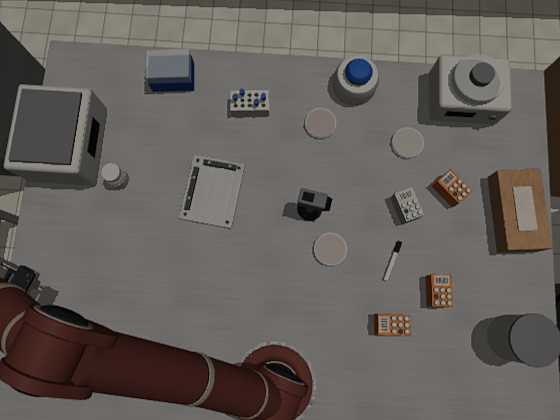

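View pics/side0.png

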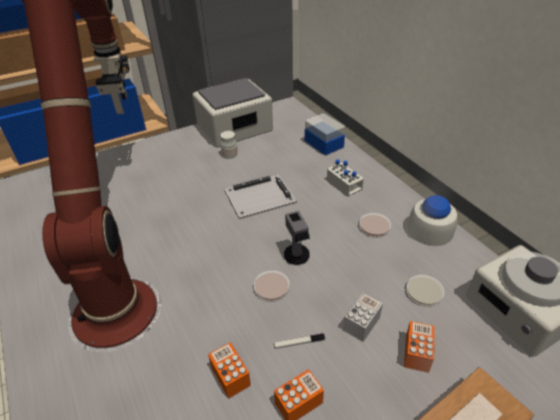

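The top picture shows four block-like things: (208,406) silver-grey, and (186,452), (290,438) and (324,392) orange. The aluminium one is (208,406). The scanner is at (203,314) and the nest at (190,212). I'll measure these and confirm in an enlarged crop.

```bash
python3 - <<'E'
from h import *
z=np.load('pics/top0.npz'); im,d=z['im'],z['d']; P=pts('top',d)
a=cv2.resize(im[165:245,370:480],None,fx=5,fy=5,interpolation=cv2.INTER_CUBIC)
b=cv2.resize(im[165:245,280:350],None,fx=5,fy=5,interpolation=cv2.INTER_CUBIC)
save('crop0',np.hstack([a[:, :450],b])[:, :800])
save('crop_nest',cv2.resize(im[145:240,165:255],None,fx=6,fy=6,interpolation=cv2.INTER_CUBIC))
print('nan frac',np.isnan(P).mean())
def roi(r0,r1,c0,c1,zl,zh):
    Q=P[r0:r1,c0:c1].reshape(-1,3); C=im[r0:r1,c0:c1].reshape(-1,3)
    m=(Q[:,2]>zl)&(Q[:,2]<zh); return Q[m],C[m]
def rect(Q):
    r=cv2.minAreaRect((Q[:,:2]*1000).astype(np.float32)); return np.round(r[0],1),np.round(r[1],1),round(r[2],1),np.round(cv2.boxPoints(r)).tolist()
Q,C=roi(185,226,390,428,.045,.07); print('block',rect(Q),np.median(Q[:,2]),len(Q), 'mean',Q.mean(0))
for lo,hi in((.08,.15),(.12,.15)):
    Q,C=roi(180,226,290,340,lo,hi); print('scan head',rect(Q),np.percentile(Q[:,2],[5,50,95]),len(Q),Q.mean(0))
Q,C=roi(180,226,290,340,.008,.035); print('foot',rect(Q),len(Q),Q.mean(0))
Q,C=roi(150,232,175,250,.006,.04); print('nest',rect(Q),len(Q))
Q,C=roi(150,232,175,250,.018,.04); print('stops',rect(Q),len(Q)); 
Q,C=roi(150,232,175,250,.006,.015); print('deckz',np.median(Q[:,2]))
Q,C=roi(230,300,230,380,-.02,.02); print('floor',np.median(Q[:,2]))
for n,(r,c) in dict(dA=(140,409),dB=(119,321),dC=(251,332),marker=(259,392),rack=(98,247),jar=(176,115)).items(): print(n,P[r,c])
E
```

```text
nan frac 0.0038477891156462585
block (array([ 495.4, -333.3]), array([84.5, 56.1]), 24.0, [[445.0, -325.0], [468.0, -376.0], [545.0, -342.0], [523.0, -290.0]]) 0.0565998666963744 636 mean [ 0.4938154  -0.33211245  0.05661065]
scan head (array([474.5, -73.6]), array([86.5, 41.6]), 79.4, [[446.0, -112.0], [487.0, -120.0], [503.0, -35.0], [462.0, -27.0]]) [0.10478624 0.13073939 0.13570657] 579 [ 0.47171704 -0.07149161  0.12665234]
scan head (array([475.3, -69. ]), array([77. , 41.6]), 79.4, [[448.0, -103.0], [489.0, -111.0], [503.0, -35.0], [462.0, -27.0]]) [0.12336027 0.1315557  0.13598046] 457 [ 0.4744559  -0.06732401  0.13122317]
foot (array([492.7, -81.6]), array([114.6, 107.1]), 12.0, [[426.0, -41.0], [448.0, -146.0], [560.0, -122.0], [538.0, -17.0]]) 217 [ 0.45979769 -0.0631738   0.01325667]
nest (array([508.9, 212.1]), array([238.3, 212.3]), 4.5, [[382.0, 309.0], [398.0, 97.0], [636.0, 116.0], [619.0, 327.0]]) 3297
stops (array([526.2, 233.9]), array([100.7, 181.9]), 61.1, [[422.0, 234.0], [581.0, 146.0], [630.0, 234.0], [471.0, 322.0]]) 401
deckz 0.01012930984387539
floor 0.0003448270418393573
dA [ 0.69146713 -0.34252557  0.01577489]
dB [ 0.73971945 -0.08670937  0.01373912]
dC [ 0.35695666 -0.13569656  0.01050938]
marker [ 0.34589363 -0.30117574  0.00976822]
rack [0.77632786 0.13022946 0.04592053]
jar [0.51241994 0.46462761 0.07906354]
```

View pics/crop0.png

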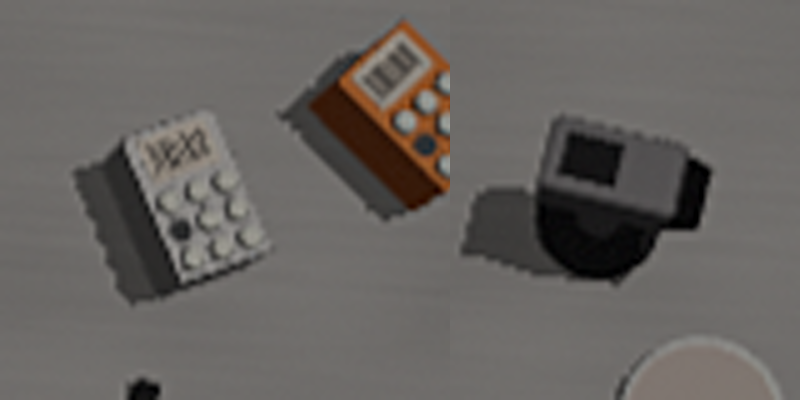

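View pics/crop_nest.png

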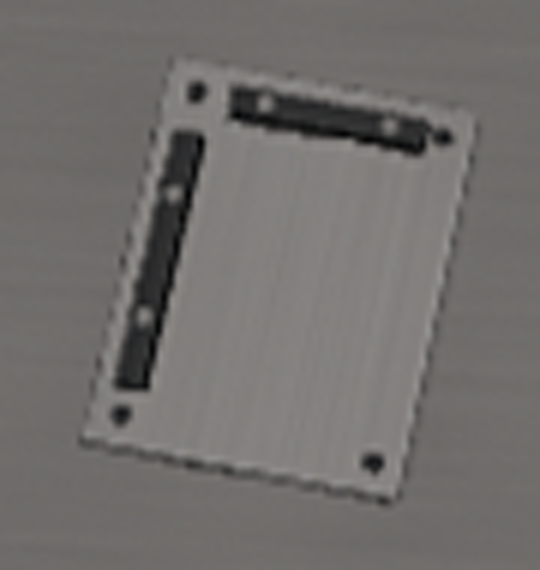

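The crop confirms it: the silver-grey block is the only aluminium one, with its label at the end away from the robot. The scanner's nose points right in the image (world −y). I'll rotate the tool first, then translate via a waypoint to above the scanner.

Call:
apply_moves(
  increments=[
    [-1,[0,0,-0.5],0.14],
    [-1,[0,0,-0.5],0.14],
    [-1,[0,0,-0.5],0.14],
    [-1,[0,0,-0.5],0.14],
    [-1,[0,0,-0.5],0.14],
    [-1,[0,0,-0.5],0.14],
    [-1,[0,0,-0.5],0.14],
    [-1,[0,0,-0.5],0.14],
    [-1,[0,0,-0.5],0.14],
    [-1,[0,0,0],0.14],
  ],
)

```text
clock: 1.6
tcp_pos: [0.2287, 0.608, 0.2656]
tool_rot: [[0.244, 0.97, -0.002], [0.97, -0.244, 0.0], [-0.0, -0.002, -1.0]]
force: [0.5, -0.5, 0.4]
gripper_width: 0.093
```

```bash
cat >> h.py <<'E'
def to(target,yaw=None):
    """shift in tool axes (cm) to target pos; twist (rad) so that tool y axis gets world angle yaw"""
    st=bot.state(); R=np.array(st['tool_rot']); p=np.array(st['tcp_pos'])
    y=np.degrees(np.arctan2(R[1,1],R[0,1]))
    print('t',round(st['clock'],2),'tcp',np.round(p,4),'yawY',round(y,2),'tilt',np.round(R[:2,2],3),'F',np.round(st['force'],1),'w',round(st['gripper_width'],4),'j',np.round(st['joint_positions'],0))
    print('shift cm',np.round(R.T@(np.array(target)-p)*100,2), 'twist', None if yaw is None else round(-np.radians((yaw-y+180)%360-180),3))
E
python3 - <<'E'
from h import *
to([.45,.3,.26],-10.6); to([.475,-.07,.26],-10.6)
E
```

```text
t 1.6 tcp [0.2287 0.608  0.2656] yawY -14.1 tilt [-0.002  0.   ] F [ 0.5 -0.5  0.4] w 0.093 j [-83.  34.  22.  78. -13.  70. -75.]
shift cm [-24.48  28.97   0.49] twist -0.061
t 1.6 tcp [0.2287 0.608  0.2656] yawY -14.1 tilt [-0.002  0.   ] F [ 0.5 -0.5  0.4] w 0.093 j [-83.  34.  22.  78. -13.  70. -75.]
shift cm [-59.76  40.4    0.47] twist -0.061
```

Call:
apply_moves(
  increments=[
    [-1,[-3,3.6,0],-0.06],
    [-1,[-3,3.6,0],0],
    [-1,[-3,3.6,0],0],
    [-1,[-3,3.6,0],0],
    [-1,[-3,3.6,0],0],
    [-1,[-3,3.6,0],0],
    [-1,[-3,3.6,0],0],
    [-1,[-3,3.6,0],0],
  ],
)

```text
clock: 2.4
tcp_pos: [0.4663, 0.3197, 0.2627]
tool_rot: [[0.162, 0.987, -0.005], [0.987, -0.162, 0.008], [0.007, -0.006, -1.0]]
force: [1.3, 0.2, -0.7]
gripper_width: 0.0925
```

```bash
python3 - <<'E'
from h import *
to([.44,-.05,.27],-10.6)
E
```

```text
t 2.4 tcp [0.4663 0.3197 0.2627] yawY -9.31 tilt [-0.005  0.008] F [ 1.3  0.2 -0.7] w 0.0925 j [-51.  26.  23.  93. -12.  63. -34.]
shift cm [-36.91   3.38  -1.01] twist 0.023
```

```bash
python3 - <<'E'
from h import *
st=bot.state(); im,d=grab_frame('wrist'); save('w1',im); np.savez('pics/w1.npz',im=im,d=d,R=st['tool_rot'],p=st['tcp_pos'])
E
```

```text
(no output)
```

View pics/w1.png

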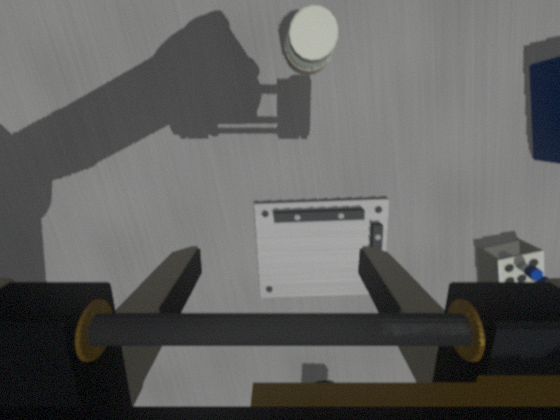

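Call:
apply_moves(
  increments=[
    [-1,[-3.6,0.3,0],0],
    [-1,[-3.6,0.3,0],0],
    [-1,[-3.6,0.3,0],0],
    [-1,[-3.6,0.3,0],0.02],
    [-1,[-3.6,0.3,0],0],
    [-1,[-3.6,0.3,0],0],
    [-1,[-3.6,0.3,0],0],
    [-1,[-3.6,0.3,0],0],
    [-1,[-2,0.1,0],0],
    [-1,[0,0,0],0],
  ],
)

```text
clock: 3.45
tcp_pos: [0.4403, -0.0116, 0.2644]
tool_rot: [[0.206, 0.978, 0.011], [0.979, -0.206, 0.003], [0.005, 0.01, -1.0]]
force: [0.6, 0.1, 0.2]
gripper_width: 0.0926
```

```bash
python3 - <<'E'
from h import *
to([.475,-.07,.26],-10.6)
st=bot.state(); im,d=grab_frame('wrist'); save('w2',im); np.savez('pics/w2.npz',im=im,d=d,R=st['tool_rot'],p=st['tcp_pos'])
E
```

```text
t 3.45 tcp [ 0.4403 -0.0116  0.2644] yawY -11.89 tilt [0.011 0.003] F [0.6 0.1 0.2] w 0.0926 j [-24.  15.  30. 111.  -9.  56.  -3.]
shift cm [-5.01  4.59  0.46] twist -0.023
```

View pics/w2.png

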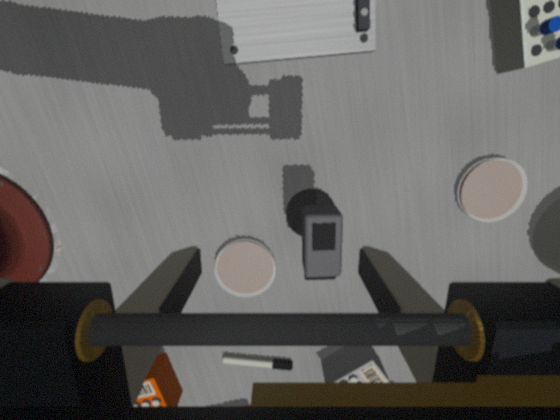

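Wrist picture w2 shows the scanner head at about (245,323) between the fingers with its foot above it. Picture w1 shows the nest deck at about (245,320) with the long stop at (214,318). Next I'll measure both.

```bash
python3 - <<'E'
from h import *
def load(n):
    z=np.load('pics/%s.npz'%n); st={'tool_rot':z['R'],'tcp_pos':z['p']}; return z['im'],z['d'],pts('wrist',z['d'],st)
def rect(Q):
    r=cv2.minAreaRect((Q[:,:2]*1000).astype(np.float32)); return np.round(r[0],1),np.round(r[1],1),round(r[2],1)
im,d,P=load('w2')
Q=P[195:285,285:350].reshape(-1,3)
m=(Q[:,2]>.122)&(Q[:,2]<.14); print('head',rect(Q[m]),np.median(Q[m][:,2]),m.sum())
m=(Q[:,2]>.005)&(Q[:,2]<.03); print('foot',rect(Q[m]),np.percentile(Q[m][:,2],[5,50,95]),m.sum())
G=im.astype(int).sum(-1)
F=P[180:240,280:345]; g=G[180:240,280:345]; m=(F[...,2]>.004)&(F[...,2]<.03)&(g<130)
A=F[m]; print('footdark',rect(A),A.mean(0))
(cx,cy),r=cv2.minEnclosingCircle((A[:,:2]*1000).astype(np.float32)); print('circ',cx,cy,r)
# top view head
z=np.load('pics/top0.npz'); imt,dt=z['im'],z['d']; Pt=pts('top',dt)
Q=Pt[180:230,290:345].reshape(-1,3); C=imt[180:230,290:345].reshape(-1,3)
m=(Q[:,2]>.127)&(Q[:,2]<.137); print('tophead',rect(Q[m]),np.median(Q[m][:,2]),m.sum())
# nest
for nm,(im_,P_,sl) in dict(w1=(im,None,(slice(185,310),slice(240,400))),top=(imt,Pt,(slice(150,232),slice(175,250)))).items():
    if nm=='w1': im_,_,P_=load('w1')
    q=P_[sl]; zc=q[...,2]
    mk=((zc>.0055)&(zc<.03)).astype(np.uint8)
    n,l,s,c=cv2.connectedComponentsWithStats(mk); k=1+np.argmax(s[1:,4]); A=q[l==k]; print(nm,'nest',rect(A),len(A),'deckz',np.median(A[A[:,2]<.016][:,2]))
    mk=((zc>.018)&(zc<.03)).astype(np.uint8); n,l,s,c=cv2.connectedComponentsWithStats(mk)
    for k in range(1,n):
        if s[k,4]>30: A=q[l==k]; print('  stop',rect(A),s[k,4],np.median(A[:,2]))
E
```

```text
head (array([476.4, -65.9]), array([71.7, 40. ]), 79.5) 0.13268610482216403 2461
foot (array([470.3, -56.7]), array([70.9, 48.6]), 33.7) [0.01103188 0.01263415 0.01386173] 812
footdark (array([468.4, -55. ]), array([65.9, 43.3]), 35.4) [ 0.4638832  -0.05374011  0.01263074]
circ 474.3228759765625 -63.334903717041016 33.498374938964844
tophead (array([475.8, -66.4]), array([71.7, 41.6]), 79.3) 0.1317856493105969 407
w1 nest (array([507.6, 211.6]), array([150.6, 189.9]), 83.0) 11240 deckz 0.010748960983350792
  stop (array([509.6, 268.9]), array([ 14.4, 124.2]), 83.2) 979 0.02462825300986643
  stop (array([587. , 225.3]), array([37.1, 14.7]), 82.4) 280 0.024418221916782862
top nest (array([509.2, 210.7]), array([152.9, 197.6]), 82.7) 3312 deckz 0.010209919458705086
  stop (array([583.2, 196.1]), array([94. , 16.9]), 83.0) 170 0.023541004624263118
  stop (array([509. , 268.1]), array([ 15.7, 123.8]), 82.8) 222 0.02380216937738744
```

Call:
apply_moves(
  increments=[
    [-1,[-2.5,2.2,0],-0.02],
    [-1,[-2,2.2,0],0],
    [-1,[0,0,0],0],
  ],
)

```text
clock: 3.8
tcp_pos: [0.4779, -0.0564, 0.2644]
tool_rot: [[0.172, 0.985, 0.012], [0.985, -0.172, 0.008], [0.01, 0.01, -1.0]]
force: [-0.5, 0.1, -0.2]
gripper_width: 0.093
```

```bash
python3 - <<'E'
from h import *
to([.476,-.066,.092],-10.5)
E
```

```text
t 3.8 tcp [ 0.4779 -0.0564  0.2644] yawY -9.89 tilt [0.012 0.008] F [-0.5  0.1 -0.2] w 0.093 j [-17.  19.  30. 106. -11.  58.   7.]
shift cm [-1.15 -0.19 17.23] twist 0.011
```

Call:
apply_moves(
  increments=[
    [-1,[-0.4,0,3],0.01],
    [-1,[-0.4,0,3],0],
    [-1,[-0.3,0,3],0],
    [-1,[0,0,3],0],
    [-1,[0,0,2],0],
    [-1,[0,0,0],0],
  ],
)

```text
clock: 4.4
tcp_pos: [0.4822, -0.0498, 0.1196]
tool_rot: [[0.162, 0.987, 0.015], [0.987, -0.162, 0.017], [0.019, 0.012, -1.0]]
force: [-0.6, -0.1, 0.2]
gripper_width: 0.0931
```

```bash
python3 - <<'E'
from h import *
to([.476,-.066,.092],-10.5)
E
```

```text
t 4.4 tcp [ 0.4822 -0.0498  0.1196] yawY -9.34 tilt [0.015 0.017] F [-0.6 -0.1  0.2] w 0.0931 j [-12.  30.  23. 116. -21.  37.  16.]
shift cm [-1.75 -0.38  2.72] twist 0.02
```

Call:
apply_moves(
  increments=[
    [-1,[-0.9,-0.2,0],0.01],
    [-1,[-0.9,-0.2,0],0.01],
    [-1,[0,0,0],0],
  ],
)

```text
clock: 4.7
tcp_pos: [0.4763, -0.0651, 0.121]
tool_rot: [[0.178, 0.984, 0.017], [0.984, -0.179, 0.018], [0.021, 0.014, -1.0]]
force: [0.3, 0.1, 0.4]
gripper_width: 0.0932
```

```bash
python3 - <<'E'
from h import *
to([.476,-.066,.092],-10.5)
E
```

```text
t 4.7 tcp [ 0.4763 -0.0651  0.121 ] yawY -10.29 tilt [0.017 0.018] F [0.3 0.1 0.4] w 0.0932 j [-10.  30.  23. 117. -21.  37.  17.]
shift cm [-0.16 -0.05  2.9 ] twist 0.004
```

Call:
apply_moves(
  increments=[
    [-1,[-0.2,0,1.2],0],
    [-1,[-0.1,0,1.2],0],
    [-1,[0,0,0.5],0],
    [-1,[0,0,0],0],
  ],
)

```text
clock: 5.1
tcp_pos: [0.4782, -0.0685, 0.0925]
tool_rot: [[0.18, 0.983, 0.024], [0.983, -0.18, 0.018], [0.022, 0.02, -1.0]]
force: [-0.2, -0.2, -0.1]
gripper_width: 0.0932
```

```bash
python3 - <<'E'
from h import *
to([.476,-.066,.092],-10.5)
st=bot.state(); im,d=grab_frame('side'); save('s1',cv2.resize(im[170:290,220:380],None,fx=4,fy=4))
E
```

```text
t 5.1 tcp [ 0.4782 -0.0685  0.0925] yawY -10.38 tilt [0.024 0.018] F [-0.2 -0.2 -0.1] w 0.0932 j [ -8.  32.  21. 118. -23.  32.  20.]
shift cm [ 0.21 -0.26  0.05] twist 0.002
```

View pics/s1.png

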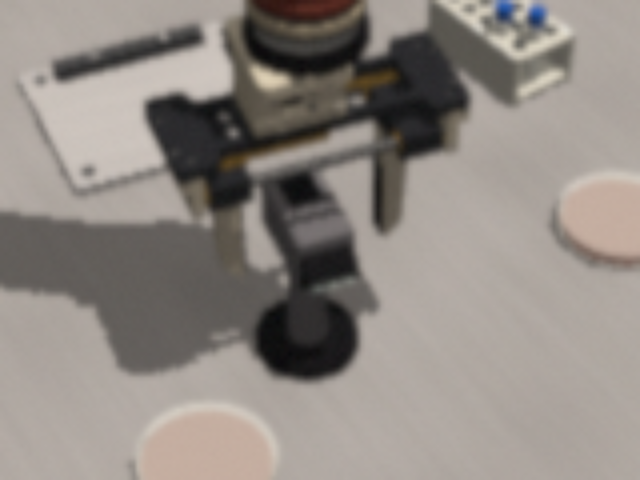

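The side picture shows the fingers straddling the head (centre about (300,225) in the crop), all clear. I'll make a small correction and close.

Call:
apply_moves(
  increments=[
    [-1,[0.2,-0.25,0],0],
    [-1,[0,0,0],0],
    [1,[0,0,0],0],
    [1,[0,0,0],0],
    [1,[0,0,0],0],
    [1,[0,0,0],0],
    [1,[0,0,0],0],
    [1,[0,0,0],0],
  ],
  squeeze=25,
)

```text
clock: 5.95
tcp_pos: [0.4771, -0.0658, 0.094]
tool_rot: [[0.179, 0.983, 0.027], [0.984, -0.18, 0.018], [0.023, 0.024, -0.999]]
force: [0.4, -0.5, -0.4]
gripper_width: 0.0495
```

```bash
python3 - <<'E'
from h import *
to([.476,-.066,.092],-10.5)
E
```

```text
t 5.95 tcp [ 0.4771 -0.0658  0.094 ] yawY -10.35 tilt [0.027 0.018] F [ 0.4 -0.5 -0.4] w 0.0495 j [ -8.  32.  21. 118. -23.  32.  19.]
shift cm [-0.05 -0.11  0.2 ] twist 0.003
```

Call:
apply_moves(
  increments=[
    [1,[0,-0.1,0.1],0],
    [1,[0,0,0],0],
    [1,[0,0,0],0],
  ],
)

```text
clock: 6.25
tcp_pos: [0.4761, -0.0656, 0.093]
tool_rot: [[0.179, 0.983, 0.027], [0.984, -0.18, 0.018], [0.023, 0.024, -0.999]]
force: [0.3, -0.4, 0.6]
gripper_width: 0.0395
```

```bash
python3 - <<'E'
from h import *
to([.476,-.066,.092],-10.5)
E
```

```text
t 6.25 tcp [ 0.4761 -0.0656  0.093 ] yawY -10.35 tilt [0.027 0.018] F [ 0.3 -0.4  0.6] w 0.0395 j [ -8.  32.  21. 119. -24.  32.  19.]
shift cm [-0.04 -0.    0.1 ] twist 0.003
```

Call:
apply_moves(
  increments=[
    [1,[0,0,-1.5],0],
    [1,[0,0,-2.5],0],
    [1,[0,0,-2.5],0],
    [1,[0,0,0],0],
  ],
)

```text
clock: 6.65
tcp_pos: [0.4718, -0.0664, 0.1573]
tool_rot: [[0.18, 0.984, 0.02], [0.983, -0.18, 0.019], [0.022, 0.016, -1.0]]
force: [1.2, -0.9, -2.5]
gripper_width: 0.04
```

```bash
python3 - <<'E'
from h import *
to([.546,-.176,.159],-10.5)
st=bot.state(); im,d=grab_frame('wrist'); save('w3',im); np.savez('pics/w3.npz',im=im,d=d,R=st['tool_rot'],p=st['tcp_pos'])
im,d=grab_frame('side'); save('s2',im)
E
```

```text
t 6.65 tcp [ 0.4718 -0.0664  0.1573] yawY -10.37 tilt [0.02  0.019] F [ 1.2 -0.9 -2.5] w 0.04 j [-12.  26.  26. 115. -19.  42.  15.]
shift cm [-9.44  9.28 -0.23] twist 0.002
```

View pics/w3.png

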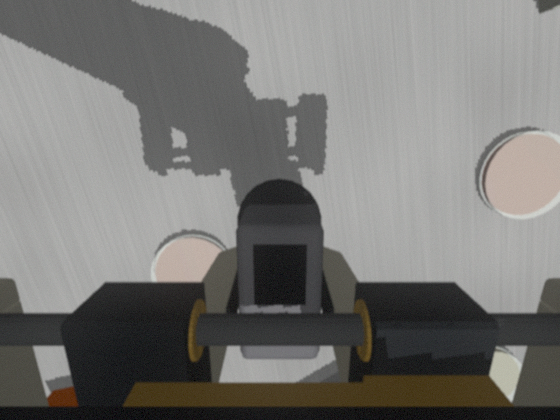

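View pics/s2.png

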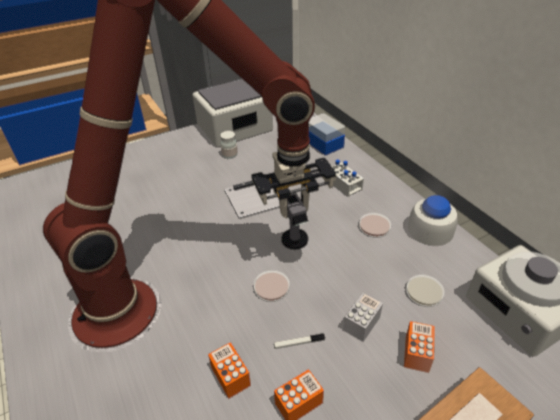

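The scanner is lifted upright at (225,295) in the side view. I'll carry it to the reading pose.

Call:
apply_moves(
  increments=[
    [1,[-1.2,1.2,0],0],
    [1,[-2,2,0],0],
    [1,[-2,2,0],0],
    [1,[-2,2,0],0],
    [1,[-1.4,1.4,0],0],
    [1,[-0.6,0.5,0],0],
    [1,[0,0,0],0],
  ],
)

```text
clock: 7.45
tcp_pos: [0.537, -0.1704, 0.1387]
tool_rot: [[0.175, 0.984, -0.011], [0.984, -0.175, 0.029], [0.026, -0.016, -1.0]]
force: [-0.2, 0.2, -2.6]
gripper_width: 0.0399
```

```bash
cat >> h.py <<'E'
def aim(st,label):
    R=np.array(st['tool_rot']);p=np.array(st['tcp_pos'])
    g=p-R[:,2]*.019
    n=-R[:,0].copy(); up=-R[:,2]
    w=g+n*.0427-up*.0147; a=(n-up)/np.sqrt(2)
    v=label-w; t=v@a; print('dist',t.round(4),'off',(v-t*a).round(4),np.linalg.norm(v-t*a).round(4),'win',w.round(3))
E
python3 - <<'E'
from h import *
to([.546,-.176,.159],-10.5)
L=np.array([.4954+.026*np.cos(np.radians(24)),-.3333+.026*np.sin(np.radians(24)),.056]); print(L)
st=bot.state(); aim(st,L)
im,d=grab_frame('wrist'); save('w4',im); np.savez('pics/w4.npz',im=im,d=d,R=st['tool_rot'],p=st['tcp_pos'])
im,d=grab_frame('side'); save('s3',cv2.resize(im[150:350,240:450],None,fx=3,fy=3))
im,d=grab_frame('top'); save('t3',im);np.savez('pics/t3.npz',im=im,d=d)
E
```

```text
t 7.45 tcp [ 0.537  -0.1704  0.1387] yawY -10.08 tilt [-0.011  0.029] F [-0.2  0.2 -2.6] w 0.0399 j [  1.  35.  24. 101. -20.  49.  25.]
shift cm [-0.34  0.95 -2.05] twist 0.007
[ 0.51915218 -0.32272485  0.056     ]
dist 0.1381 off [ 0.0079 -0.0169  0.0143] 0.0235 win [ 0.53  -0.213  0.142]
```

View pics/s3.png

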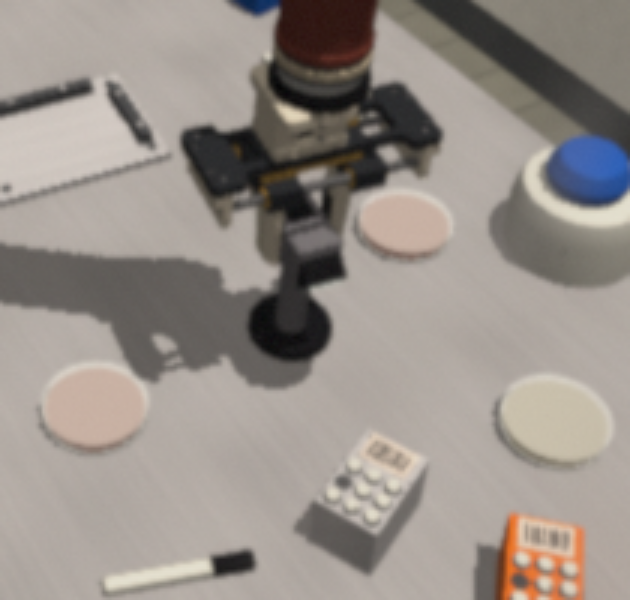

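View pics/t3.png

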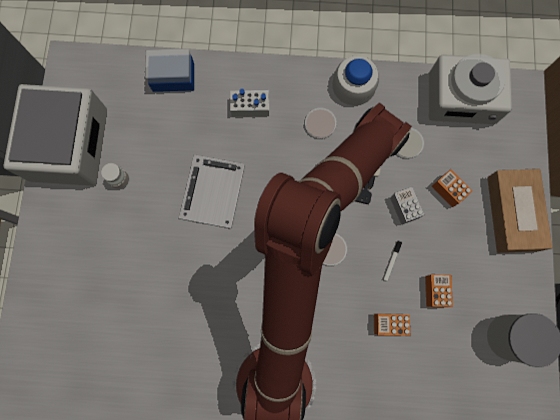

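Call:
apply_moves(
  increments=[
    [1,[-0.2,0.5,-1.1],0],
    [1,[-0.1,0.4,-1.0],0],
    [1,[0,0,0],0],
  ],
)

```text
clock: 7.9
tcp_pos: [0.5441, -0.1693, 0.1607]
tool_rot: [[0.169, 0.986, -0.014], [0.985, -0.168, 0.034], [0.031, -0.019, -0.999]]
force: [-0.8, -0.2, -2.5]
gripper_width: 0.04
```

```bash
cat >> h.py <<'E'
from scipy.spatial.transform import Rotation as Ro
RG=Ro.from_matrix([[.179,.983,.027],[.984,-.18,.018],[.023,.024,-.999]]).as_matrix()
PG=np.array([.4761,-.0656,.093])
RS0=Ro.from_euler('z',-100.5,degrees=True).as_matrix(); PS0=np.array([.4760,-.066,0.0])
def scan(st):
    R=np.array(st['tool_rot']);p=np.array(st['tcp_pos'])
    return R@RG.T@RS0, p+R@RG.T@(PS0-PG)
def aim2(st,label):
    RS,PS=scan(st); w=PS+RS@np.array([.0427,0,.111-.0147]); a=RS@np.array([1,0,-1])/np.sqrt(2)
    v=label-w; t=v@a; print('aim2 dist',t.round(4),'off',(v-t*a).round(4),np.linalg.norm(v-t*a).round(4),'foot',PS.round(4),'up',RS[:,2].round(3))
L=np.array([.4954+.026*np.cos(np.radians(24)),-.3333+.026*np.sin(np.radians(24)),.056])
E
python3 - <<'E'
from h import *
to([.546,-.176,.159],-10.5)
st=bot.state(); aim(st,L); aim2(st,L)
E
```

```text
t 7.9 tcp [ 0.5441 -0.1693  0.1607] yawY -9.69 tilt [-0.014  0.034] F [-0.8 -0.2 -2.5] w 0.04 j [  1.  34.  25.  99. -19.  53.  24.]
shift cm [-0.64  0.3   0.15] twist 0.014
dist 0.1556 off [ 0.0022 -0.0066  0.0057] 0.009 win [ 0.537 -0.211  0.164]
aim2 dist 0.1554 off [ 0.0055 -0.0043  0.003 ] 0.0077 foot [ 0.5403 -0.1682  0.0678] up [ 0.041 -0.015  0.999]
```

Call:
apply_moves(
  increments=[
    [1,[-0.5,0.4,0],0.015],
    [1,[0,0,0],0],
    [1,[0,0,0],0],
    [1,[0,0,0],0],
    [1,[0,0,0],0],
    [1,[0,0,0],0],
    [1,[0,0,0],0],
    [1,[0,0,0],0],
  ],
)

```text
clock: 8.7
tcp_pos: [0.546, -0.1733, 0.1595]
tool_rot: [[0.184, 0.983, -0.016], [0.982, -0.183, 0.036], [0.032, -0.023, -0.999]]
force: [-0.1, 0.0, -2.2]
gripper_width: 0.0401
```

```bash
python3 - <<'E'
from h import *
to([.546,-.176,.159],-10.5)
st=bot.state(); aim(st,L); aim2(st,L)
im,d=grab_frame('wrist'); save('w5',im)
im,d=grab_frame('side'); save('s4',cv2.resize(im[150:350,240:450],None,fx=3,fy=3))
E
```

```text
t 8.7 tcp [ 0.546  -0.1733  0.1595] yawY -10.54 tilt [-0.016  0.036] F [-0.1  0.  -2.2] w 0.0401 j [  1.  35.  25.  98. -19.  53.  24.]
shift cm [-0.26  0.05  0.04] twist -0.001
dist 0.1521 off [ 0.0024 -0.0055  0.0046] 0.0075 win [ 0.538 -0.215  0.162]
aim2 dist 0.1519 off [ 0.0057 -0.0034  0.0019] 0.0069 foot [ 0.5418 -0.1721  0.0666] up [ 0.044 -0.018  0.999]
```

View pics/s4.png

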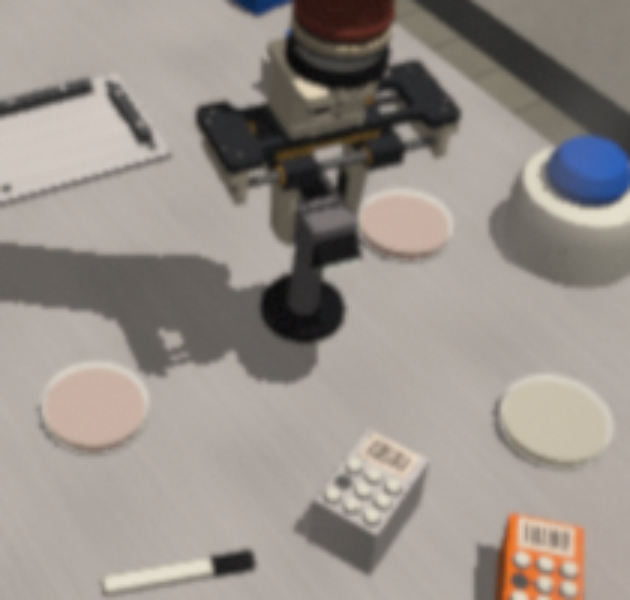

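View pics/w5.png

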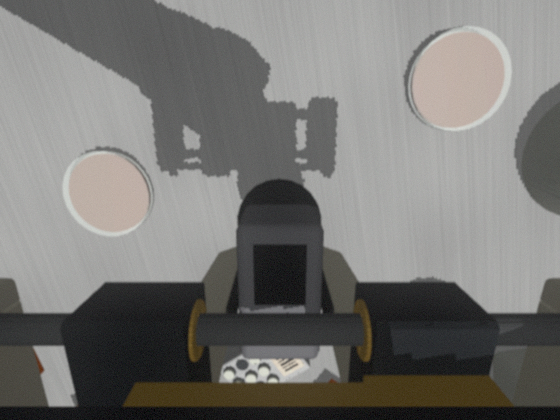

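Call:
apply_moves(
  increments=[
    [1,[-0.4,0.5,0],0],
    [1,[0,0,0],0],
    [1,[0,0,0],0],
    [1,[0,0,0],0],
    [1,[0,0,0],0],
    [1,[0,0,0],0],
    [1,[0,0,0],0],
    [1,[0,0,0],0],
    [1,[0,0,0],0],
    [1,[0,0,0],0],
  ],
)

```text
clock: 9.8
tcp_pos: [0.5507, -0.1786, 0.1593]
tool_rot: [[0.183, 0.983, -0.016], [0.982, -0.183, 0.036], [0.032, -0.022, -0.999]]
force: [0.2, 0.3, -2.9]
gripper_width: 0.0398
```

Call:
apply_moves(
  increments=[
    [1,[0,0,0],0],
    [1,[0,0,0],0],
    [1,[0,0,0],0],
    [1,[0,0,0],0],
    [1,[0,0,0],0],
  ],
)

```text
clock: 10.3
tcp_pos: [0.5506, -0.1786, 0.1593]
tool_rot: [[0.184, 0.983, -0.016], [0.982, -0.183, 0.036], [0.032, -0.022, -0.999]]
force: [-0.1, -0.1, -3.5]
gripper_width: 0.0399
```

```bash
python3 - <<'E'
from h import *
to([.476,-.066,.159],-10.5)
st=bot.state(); aim(st,L); aim2(st,L)
E
```

```text
t 10.3 tcp [ 0.5506 -0.1786  0.1593] yawY -10.54 tilt [-0.016  0.036] F [-0.1 -0.1 -3.5] w 0.0399 j [  1.  35.  25.  97. -19.  54.  24.]
shift cm [ 9.69 -9.39  0.55] twist -0.001
dist 0.1491 off [-0.0027 -0.0022  0.0026] 0.0043 win [ 0.543 -0.221  0.162]
aim2 dist 0.1489 off [ 0.0005 -0.0001  0.    ] 0.0005 foot [ 0.5465 -0.1773  0.0664] up [ 0.044 -0.018  0.999]
```

Held at 149 mm with about 0.5–4 mm offset for 1.4 s without moving. I'll carry it back to its old clear spot, where the tilt should also revert.

Call:
apply_moves(
  increments=[
    [1,[1.2,-1.2,0],0],
    [1,[2,-2,-0.2],0],
    [1,[2,-2,-0.2],0],
    [1,[2,-2,0],0],
    [1,[1.5,-1.4,0],0],
    [1,[0.7,-0.6,0],0],
    [1,[0,0,0],0],
  ],
)

```text
clock: 11.0
tcp_pos: [0.4758, -0.0677, 0.1685]
tool_rot: [[0.186, 0.983, -0.014], [0.982, -0.185, 0.034], [0.03, -0.02, -0.999]]
force: [-1.0, 0.5, -2.0]
gripper_width: 0.0402
```

```bash
python3 - <<'E'
from h import *
to([.476,-.066,.093],-10.5)
st=bot.state(); aim2(st,L)
E
```

```text
t 11.0 tcp [ 0.4758 -0.0677  0.1685] yawY -10.67 tilt [-0.014  0.034] F [-1.   0.5 -2. ] w 0.0402 j [-11.  26.  26. 112. -18.  46.  14.]
shift cm [-0.05  0.14  7.55] twist -0.003
aim2 dist 0.2192 off [ 0.0868 -0.0628  0.0406] 0.1146 foot [ 0.4718 -0.0667  0.0756] up [ 0.041 -0.016  0.999]
```

Call:
apply_moves(
  increments=[
    [1,[0,0,2],0],
    [1,[0,0,2],0],
    [1,[0,0,1.5],0],
    [1,[0,0,0.8],0],
    [1,[0,0,0.3],0],
    [1,[0,0,0],0],
  ],
)

```text
clock: 11.6
tcp_pos: [0.4821, -0.0727, 0.1022]
tool_rot: [[0.191, 0.982, -0.002], [0.981, -0.191, 0.027], [0.026, -0.007, -1.0]]
force: [0.6, 0.9, -2.3]
gripper_width: 0.0399
```

```bash
python3 - <<'E'
from h import *
to([.476,-.066,.093],-10.5)
st=bot.state(); aim2(st,L)
E
```

```text
t 11.6 tcp [ 0.4821 -0.0727  0.1022] yawY -10.99 tilt [-0.002  0.027] F [ 0.6  0.9 -2.3] w 0.0399 j [ -8.  32.  22. 116. -23.  37.  19.]
shift cm [ 0.52 -0.72  0.94] twist -0.009
aim2 dist 0.1706 off [ 0.0722 -0.0903  0.0716] 0.136 foot [ 0.4792 -0.0723  0.0092] up [ 0.029 -0.009  1.   ]
```

Call:
apply_moves(
  increments=[
    [1,[0,0,0.35],0],
    [1,[0,0,0.25],0],
    [1,[0,0,0.15],0],
    [1,[0,0,0],0],
  ],
)

```text
clock: 12.0
tcp_pos: [0.4838, -0.0735, 0.0957]
tool_rot: [[0.191, 0.982, 0.002], [0.981, -0.191, 0.026], [0.026, -0.003, -1.0]]
force: [0.5, -0.7, -3.1]
gripper_width: 0.0401
```

```bash
python3 - <<'E'
from h import *
to([.476,-.066,.093],-10.5)
st=bot.state(); aim2(st,L)
E
```

```text
t 12.0 tcp [ 0.4838 -0.0735  0.0957] yawY -11.02 tilt [0.002 0.026] F [ 0.5 -0.7 -3.1] w 0.0401 j [ -8.  33.  22. 116. -23.  35.  19.]
shift cm [ 0.58 -0.91  0.29] twist -0.009
aim2 dist 0.1661 off [ 0.0693 -0.0926  0.0748] 0.1378 foot [ 0.4814 -0.0732  0.0027] up [ 0.025 -0.008  1.   ]
```

Call:
apply_moves(
  increments=[
    [1,[0,0,0.12],0],
    [1,[0,0,0.1],0],
    [1,[0,0,0.08],0],
  ],
)

```text
clock: 12.3
tcp_pos: [0.4842, -0.0733, 0.093]
tool_rot: [[0.191, 0.982, 0.004], [0.981, -0.191, 0.026], [0.026, -0.001, -1.0]]
force: [-0.3, -0.8, -2.6]
gripper_width: 0.0399
```

```bash
python3 - <<'E'
from h import *
to([.476,-.066,.093],-10.5)
st=bot.state(); aim2(st,L)
E
```

```text
t 12.3 tcp [ 0.4842 -0.0733  0.093 ] yawY -11.0 tilt [0.004 0.026] F [-0.3 -0.8 -2.6] w 0.0399 j [ -8.  33.  22. 116. -23.  35.  19.]
shift cm [ 0.56 -0.94  0.02] twist -0.009
aim2 dist 0.1644 off [ 0.0685 -0.094   0.0764] 0.1392 foot [ 0.4818 -0.0729  0.    ] up [ 0.024 -0.008  1.   ]
```

Call:
apply_moves(
  increments=[
    [1,[0,0,0.1],0],
    [1,[0,0,0.1],0],
  ],
)

```text
clock: 12.5
tcp_pos: [0.4842, -0.0731, 0.0929]
tool_rot: [[0.191, 0.982, 0.004], [0.981, -0.191, 0.027], [0.027, -0.001, -1.0]]
force: [-1.7, -0.1, 7.6]
gripper_width: 0.0397
```

```bash
python3 - <<'E'
from h import *
to([.476,-.066,.093],-10.5)
im,d=grab_frame('side'); save('s5',cv2.resize(im[170:290,220:380],None,fx=5,fy=5))
print(bot.state()['force'])
E
```

```text
t 12.5 tcp [ 0.4842 -0.0731  0.0929] yawY -11.0 tilt [0.004 0.027] F [-1.7 -0.1  7.6] w 0.0397 j [ -8.  33.  22. 116. -23.  35.  19.]
shift cm [ 0.55 -0.94  0.01] twist -0.009
[-2.14182062 -0.11481623  6.66582582]
```

View pics/s5.png

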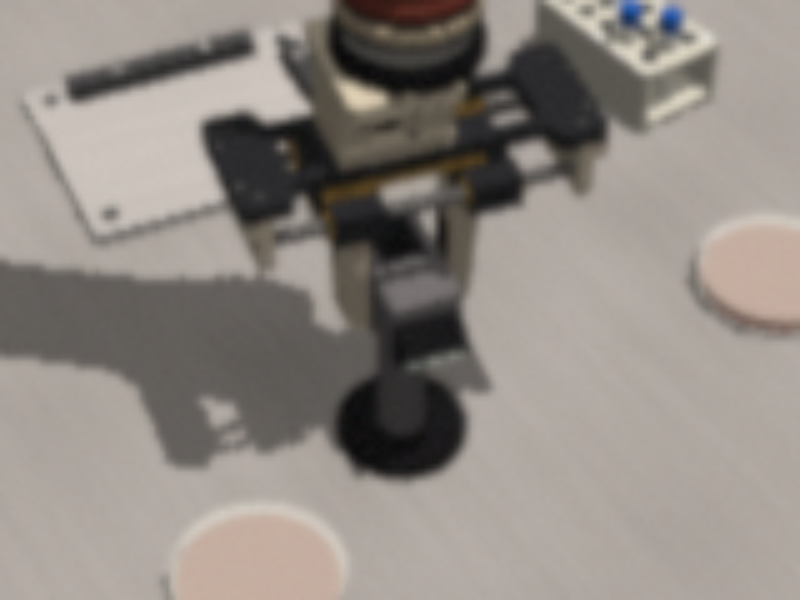

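The foot is on the bench (vertical force went from −2.6 to +7 N). I'll relax the push, slacken the grip, then open slowly.

Call:
apply_moves(
  increments=[
    [1,[0,0,0],0],
    [1,[0,0,0],0],
    [1,[0,0,0],0],
  ],
  squeeze=3,
)

```text
clock: 12.85
tcp_pos: [0.4844, -0.0732, 0.0931]
tool_rot: [[0.191, 0.982, 0.005], [0.981, -0.191, 0.027], [0.027, -0.0, -1.0]]
force: [-0.2, 0.5, -2.6]
gripper_width: 0.0396
```

Call:
apply_moves(
  increments=[
    [0.0,[0,0,0],0],
    [0.0,[0,0,0],0],
    [-0.4,[0,0,0],0],
    [-0.8,[0,0,0],0],
    [-1,[0,0,0],0],
    [-1,[0,0,0],0],
  ],
)

```text
clock: 13.45
tcp_pos: [0.4857, -0.0736, 0.0936]
tool_rot: [[0.191, 0.982, 0.007], [0.981, -0.191, 0.026], [0.027, 0.002, -1.0]]
force: [0.3, -0.2, 0.5]
gripper_width: 0.0742
```

```bash
python3 - <<'E'
from h import *
to([.476,-.066,.093],-10.5)
im,d=grab_frame('side'); save('s6',cv2.resize(im[170:290,220:380],None,fx=5,fy=5))
print(bot.state()['force'])
E
```

```text
t 13.45 tcp [ 0.4857 -0.0736  0.0936] yawY -11.0 tilt [0.007 0.026] F [ 0.3 -0.2  0.5] w 0.0742 j [ -8.  33.  22. 116. -23.  35.  19.]
shift cm [ 0.56 -1.09  0.07] twist -0.009
[-0.28226683  0.00375825  0.03531487]
```

View pics/s6.png

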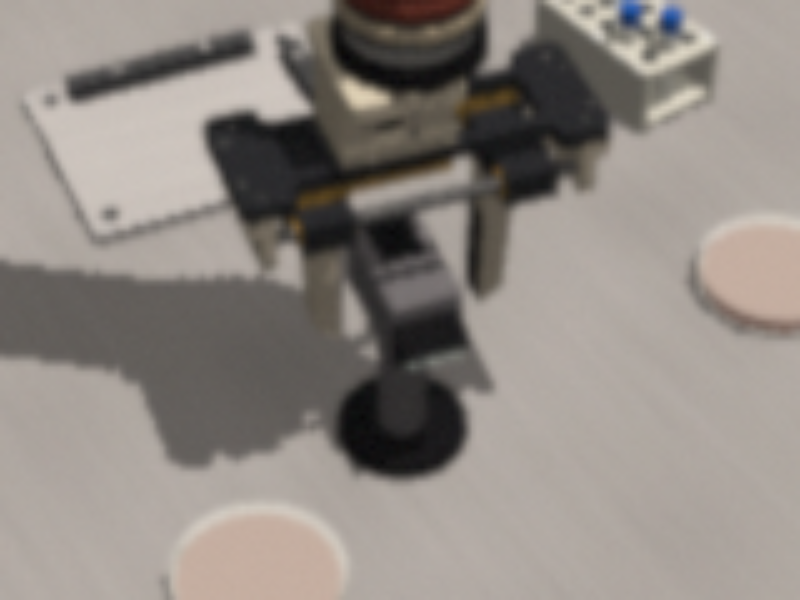

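The scanner stands upright and released. Next: up, then over to the block while turning.

Call:
apply_moves(
  increments=[
    [-1,[0,0,0],0],
    [-1,[0,0,0],0],
    [-1,[0,0,-2],0],
    [-1,[0,0,-4],0],
    [-1,[0,0,-4],0],
    [-1,[0,0,-4],0],
    [-1,[0,0,-3],0],
    [-1,[0,0,0],0],
  ],
)

```text
clock: 14.3
tcp_pos: [0.4835, -0.0784, 0.2689]
tool_rot: [[0.192, 0.981, 0.003], [0.981, -0.192, 0.026], [0.027, -0.002, -1.0]]
force: [0.7, -2.1, -0.4]
gripper_width: 0.0927
```

```bash
python3 - <<'E'
from h import *
to([.46,-.30,.25],-66)
E
```

```text
t 14.3 tcp [ 0.4835 -0.0784  0.2689] yawY -11.06 tilt [0.003 0.026] F [ 0.7 -2.1 -0.4] w 0.0927 j [-14.  20.  30. 103. -13.  60.  10.]
shift cm [-22.25   1.95   1.29] twist 0.959
```

Call:
apply_moves(
  increments=[
    [-1,[-3.7,0.3,0],0],
    [-1,[-3.7,0.3,0],0],
    [-1,[-3.7,0.3,0],0],
    [-1,[-3.7,0.3,0],0],
    [-1,[-3.7,0.3,0],0],
    [-1,[-2.7,0.3,0],0],
    [-1,[0,0,0],0],
  ],
)

```text
clock: 15.0
tcp_pos: [0.4591, -0.2926, 0.2564]
tool_rot: [[0.184, 0.983, -0.004], [0.983, -0.183, 0.032], [0.031, -0.01, -0.999]]
force: [-0.3, 0.3, -0.3]
gripper_width: 0.0931
```

Call:
apply_moves(
  increments=[
    [-1,[0,0,0],0.13],
    [-1,[0,0,0],0.13],
    [-1,[0,0,0],0.13],
    [-1,[0,0,0],0.13],
    [-1,[0,0,0],0.13],
    [-1,[0,0,0],0.13],
    [-1,[0,0,0],0.12],
    [-1,[0,0,0],0],
  ],
)

```text
clock: 15.8
tcp_pos: [0.4578, -0.2808, 0.2475]
tool_rot: [[0.898, 0.44, -0.016], [0.44, -0.897, 0.05], [0.007, -0.052, -0.999]]
force: [0.6, 0.7, 1.4]
gripper_width: 0.0933
```

```bash
python3 - <<'E'
from h import *
to([.495,-.333,.25],-66)
st=bot.state(); im,d=grab_frame('wrist'); save('w6',im); np.savez('pics/w6.npz',im=im,d=d,R=st['tool_rot'],p=st['tcp_pos'])
im,d=grab_frame('top'); save('t6',im)
E
```

```text
t 15.8 tcp [ 0.4578 -0.2808  0.2475] yawY -63.88 tilt [-0.016  0.05 ] F [0.6 0.7 1.4] w 0.0933 j [  2.  30.  45.  97. -25.  66.  -9.]
shift cm [ 1.04  6.3  -0.57] twist 0.037
```

View pics/w6.png

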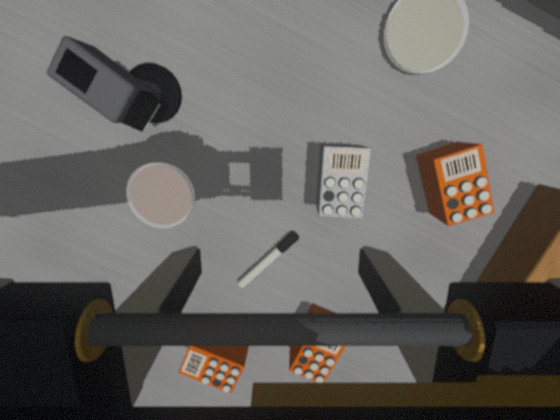

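View pics/t6.png

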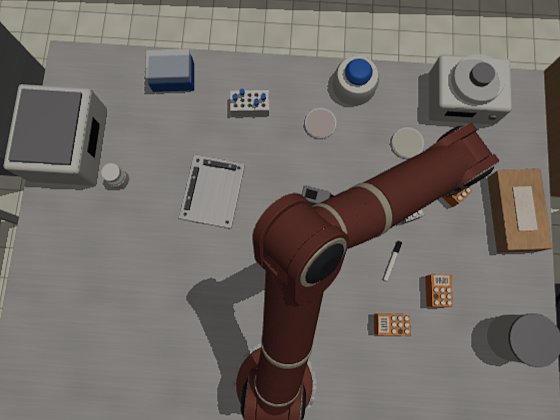

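Wrist picture w6 shows the silver block at about (180,344), label at (160,347), with orange ones at (185,457), (360,212) and (350,318). The scanner stands at (90,115). Next I'll measure the block.

```bash
python3 - <<'E'
from h import *
z=np.load('pics/w6.npz'); st={'tool_rot':z['R'],'tcp_pos':z['p']}; im=z['im']; P=pts('wrist',z['d'],st)
q=P[135:230,305:385].reshape(-1,3)
m=(q[:,2]>.048)&(q[:,2]<.07); A=q[m]; r=cv2.minAreaRect((A[:,:2]*1000).astype(np.float32)); print(r,np.percentile(A[:,2],[5,50,95]))
q=P[135:230,400:500].reshape(-1,3)
m=(q[:,2]>.048)&(q[:,2]<.07); A=q[m]; r=cv2.minAreaRect((A[:,:2]*1000).astype(np.float32)); print('orange',r)
q=P[250:280,240:260].reshape(-1,3); print('bench',np.nanmedian(q,0))
q=P[30:140,40:190].reshape(-1,3); m=(q[:,2]>.12)&(q[:,2]<.14); A=q[m]; print('scanner head',cv2.minAreaRect((A[:,:2]*1000).astype(np.float32)),np.percentile(A[:,2],[5,50,95]))
to([.495,-.333,.25],-66)
E
```

```text
((495.57806396484375, -333.7899475097656), (84.00731658935547, 54.01394271850586), 24.080629348754883) [0.05548621 0.05720353 0.06207942]
orange ((554.1275024414062, -457.933349609375), (84.511474609375, 54.83510208129883), 45.67410659790039)
bench [ 0.32311053 -0.28310037  0.00107966]
scanner head ((482.8048095703125, -76.48629760742188), (76.13773345947266, 40.56814956665039), 79.0376205444336) [0.12237738 0.13247654 0.13404146]
t 15.9 tcp [ 0.4578 -0.2811  0.2477] yawY -63.74 tilt [-0.016  0.049] F [ 0.  -0.5 -0.6] w 0.0928 j [  2.  30.  45.  97. -25.  66.  -9.]
shift cm [ 1.05  6.28 -0.54] twist 0.04
```

Call:
apply_moves(
  increments=[
    [-1,[0.3,1.6,0],0.01],
    [-1,[0.3,1.6,0],0.01],
    [-1,[0.3,1.6,0],0.01],
    [-1,[0.2,1.5,0],0.01],
    [-1,[0,0,0],0],
  ],
)

```text
clock: 16.4
tcp_pos: [0.4963, -0.3313, 0.2431]
tool_rot: [[0.909, 0.418, -0.016], [0.418, -0.907, 0.055], [0.008, -0.056, -0.998]]
force: [-0.7, 0.3, 0.3]
gripper_width: 0.0929
```

```bash
python3 - <<'E'
from h import *
to([.4956,-.3338,.022],-65.9)
E
```

```text
t 16.4 tcp [ 0.4963 -0.3313  0.2431] yawY -65.28 tilt [-0.016  0.055] F [-0.7  0.3  0.3] w 0.0929 j [  8.  36.  44.  87. -27.  70.  -8.]
shift cm [-0.36  1.45 22.06] twist 0.011
```

Call:
apply_moves(
  increments=[
    [-1,[-0.1,0.3,3],0.01],
    [-1,[-0.1,0.3,3],0],
    [-1,[-0.1,0.3,3],0],
    [-1,[0,0.2,3],0],
    [-1,[0,0.1,2],0],
    [-1,[0,0,0],0],
  ],
)

```text
clock: 17.0
tcp_pos: [0.4961, -0.3315, 0.0993]
tool_rot: [[0.908, 0.419, -0.013], [0.419, -0.906, 0.059], [0.013, -0.059, -0.998]]
force: [0.7, 0.7, 0.2]
gripper_width: 0.0929
```

```bash
python3 - <<'E'
from h import *
to([.4956,-.3338,.022],-65.9)
E
```

```text
t 17.0 tcp [ 0.4961 -0.3315  0.0993] yawY -65.18 tilt [-0.013  0.059] F [0.7 0.7 0.2] w 0.0929 j [ 11.  44.  38.  97. -35.  54.  -1.]
shift cm [-0.24  0.65  7.7 ] twist 0.013
```

The tool has drifted about 3.4° in the jaw axis, and rows cannot command tilt. I'll lower with the fingers straddling the block and touch both fingertips softly on the bench to level the jaws.

Call:
apply_moves(
  increments=[
    [-1,[-0.1,0.3,2],0.01],
    [-1,[-0.1,0.2,2],0],
    [-1,[0,0.2,2],0],
    [-1,[0,0,1],0],
    [-1,[0,0,0],0],
  ],
)

```text
clock: 17.5
tcp_pos: [0.4989, -0.334, 0.0329]
tool_rot: [[0.909, 0.417, -0.006], [0.416, -0.907, 0.057], [0.018, -0.054, -0.998]]
force: [-0.2, 0.1, 0.0]
gripper_width: 0.093
```

```bash
python3 - <<'E'
from h import *
to([.4956,-.3338,.004],-65.9)
im,d=grab_frame('side'); save('s7',cv2.resize(im[230:400,280:500],None,fx=3.5,fy=3.5))
E
```

```text
t 17.5 tcp [ 0.4989 -0.334   0.0329] yawY -65.34 tilt [-0.006  0.057] F [-0.2  0.1  0. ] w 0.093 j [ 13.  49.  34.  99. -39.  47.   2.]
shift cm [-0.35  0.    2.89] twist 0.01
```

View pics/s7.png

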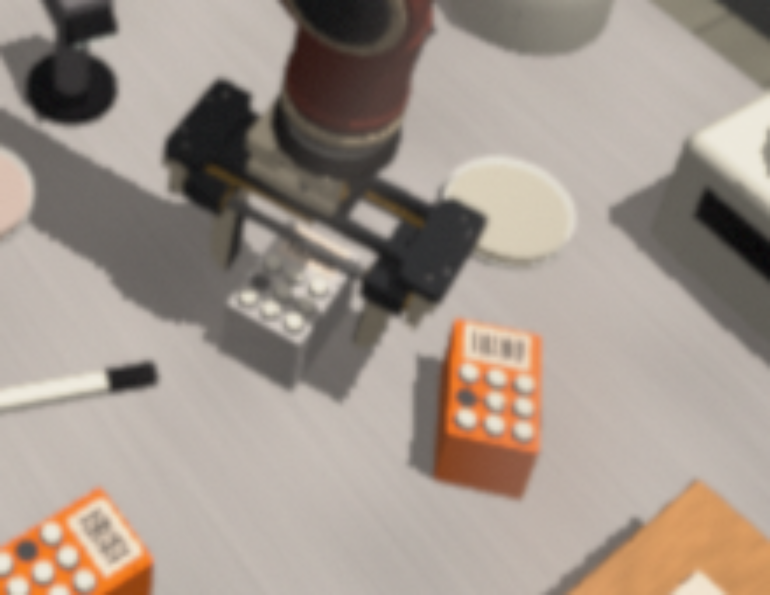

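The side picture shows the fingers straddling the silver block (270,300), clear of the orange one (490,400). I'll go lower.

Call:
apply_moves(
  increments=[
    [-1,[-0.2,0.1,1.2],0],
    [-1,[-0.1,0,0.9],0],
    [-1,[0,0,0.4],0],
    [-1,[0,0,0.2],0],
    [-1,[0,0,0.2],0],
  ],
)

```text
clock: 18.05
tcp_pos: [0.4984, -0.3366, 0.0058]
tool_rot: [[0.909, 0.418, -0.0], [0.417, -0.907, 0.052], [0.022, -0.048, -0.999]]
force: [0.1, -0.3, 0.6]
gripper_width: 0.0928
```

```bash
python3 - <<'E'
from h import *
to([.4956,-.3338,.004],-65.9)
E
```

```text
t 18.05 tcp [ 0.4984 -0.3366  0.0058] yawY -65.29 tilt [-0.     0.052] F [ 0.1 -0.3  0.6] w 0.0928 j [ 14.  51.  33. 100. -41.  44.   4.]
shift cm [-0.14 -0.36  0.2 ] twist 0.011
```

Call:
apply_moves(
  increments=[
    [-1,[0,-0.2,0.2],0.01],
    [-1,[0,0,0.2],0],
    [-1,[0,0,0.2],0],
  ],
)

```text
clock: 18.35
tcp_pos: [0.4976, -0.3345, 0.0026]
tool_rot: [[0.913, 0.408, 0.001], [0.407, -0.912, 0.053], [0.023, -0.048, -0.999]]
force: [-4.1, 4.1, 17.1]
gripper_width: 0.0933
```

```bash
python3 - <<'E'
from h import *
to([.4956,-.3338,.004],-65.9)
E
```

```text
t 18.35 tcp [ 0.4976 -0.3345  0.0026] yawY -65.92 tilt [0.001 0.053] F [-4.1  4.1 17.1] w 0.0933 j [ 14.  51.  32. 100. -42.  44.   4.]
shift cm [-0.15 -0.15 -0.13] twist -0.0
```

Call:
apply_moves(
  increments=[
    [-1,[0,0,0.15],0],
    [-1,[0,0,0.15],0],
    [-1,[0,0,0.15],0],
    [-1,[0,0,0.15],0],
  ],
)

```text
clock: 18.75
tcp_pos: [0.4976, -0.3345, 0.0028]
tool_rot: [[0.914, 0.407, 0.005], [0.406, -0.912, 0.054], [0.027, -0.047, -0.999]]
force: [-1.9, 2.5, 8.1]
gripper_width: 0.0928
```

```bash
python3 - <<'E'
from h import *
to([.4956,-.3338,.004],-65.9)
E
```

```text
t 18.75 tcp [ 0.4976 -0.3345  0.0028] yawY -65.98 tilt [0.005 0.054] F [-1.9  2.5  8.1] w 0.0928 j [ 15.  51.  32. 100. -42.  43.   4.]
shift cm [-0.15 -0.15 -0.12] twist -0.001
```

Touching barely turns the tool (it is rotationally stiff). I'll back off and test whether a fast turn one way and a slow one back removes the tilt.

Call:
apply_moves(
  increments=[
    [-1,[0,0,-3],0],
    [-1,[0,0,-4],0],
    [-1,[0,0,-3],0],
    [-1,[0,0,0],0],
  ],
)

```text
clock: 19.15
tcp_pos: [0.4966, -0.3395, 0.1057]
tool_rot: [[0.914, 0.406, 0.004], [0.405, -0.913, 0.055], [0.026, -0.049, -0.998]]
force: [0.2, -1.1, -0.6]
gripper_width: 0.0932
```

Call:
apply_moves(
  increments=[
    [-1,[0,0,0],-0.15],
    [-1,[0,0,0],-0.15],
    [-1,[0,0,0],-0.15],
    [-1,[0,0,0],0],
  ],
)

```text
clock: 19.55
tcp_pos: [0.4964, -0.3379, 0.1045]
tool_rot: [[0.642, 0.767, 0.003], [0.766, -0.641, 0.056], [0.045, -0.034, -0.998]]
force: [-0.8, -0.1, 0.2]
gripper_width: 0.0931
```

Call:
apply_moves(
  increments=[
    [-1,[0,0,0],0.05],
    [-1,[0,0,0],0.05],
    [-1,[0,0,0],0.05],
    [-1,[0,0,0],0.05],
    [-1,[0,0,0],0.05],
    [-1,[0,0,0],0.05],
    [-1,[0,0,0],0.05],
    [-1,[0,0,0],0.05],
    [-1,[0,0,0],0],
  ],
)

```text
clock: 20.45
tcp_pos: [0.4943, -0.3334, 0.0973]
tool_rot: [[0.91, 0.414, -0.004], [0.413, -0.908, 0.065], [0.023, -0.061, -0.998]]
force: [-0.3, -0.5, -1.0]
gripper_width: 0.0929
```

```bash
python3 - <<'E'
from h import *
to([.4956,-.3338,.022],-65.9)
E
```

```text
t 20.45 tcp [ 0.4943 -0.3334  0.0973] yawY -65.52 tilt [-0.004  0.065] F [-0.3 -0.5 -1. ] w 0.0929 j [ 12.  44.  38.  97. -36.  54.  -1.]
shift cm [-0.07  0.55  7.51] twist 0.007
```

Call:
apply_moves(
  increments=[
    [-1,[0,0,0],-0.05],
    [-1,[0,0,0],-0.05],
    [-1,[0,0,0],-0.05],
    [-1,[0,0,0],-0.05],
    [-1,[0,0,0],-0.05],
    [-1,[0,0,0],-0.05],
    [-1,[0,0,0],-0.05],
    [-1,[0,0,0],-0.05],
    [-1,[0,0,0],0],
  ],
)

```text
clock: 21.35
tcp_pos: [0.4928, -0.3304, 0.0924]
tool_rot: [[0.673, 0.74, -0.011], [0.739, -0.67, 0.069], [0.044, -0.054, -0.998]]
force: [-0.2, -0.0, -0.1]
gripper_width: 0.0929
```

Call:
apply_moves(
  increments=[
    [-1,[0,0,0],0.15],
    [-1,[0,0,0],0.15],
    [-1,[0,0,0],0.12],
    [-1,[0,0,0],0],
  ],
)

```text
clock: 21.75
tcp_pos: [0.4924, -0.3298, 0.0912]
tool_rot: [[0.922, 0.387, -0.011], [0.386, -0.92, 0.071], [0.017, -0.07, -0.997]]
force: [0.3, -0.6, 0.2]
gripper_width: 0.0934
```

```bash
python3 - <<'E'
from h import *
to([.4956,-.3338,.022],-65.9)
E
```

```text
t 21.75 tcp [ 0.4924 -0.3298  0.0912] yawY -67.19 tilt [-0.011  0.071] F [ 0.3 -0.6  0.2] w 0.0934 j [ 11.  45.  38.  97. -36.  54.  -2.]
shift cm [0.02 0.98 6.87] twist -0.023
```

The test shows the drift is sag, added once per non-zero row; zero rows hold still. So I'll use few, large rows, place the block lightly gripped, then re-level and regrasp near the nest. First, grasp the block.

Call:
apply_moves(
  increments=[
    [-1,[0,0.5,3.3],-0.02],
    [-1,[0,0.4,3.2],0],
    [-1,[0,0,0],0],
  ],
)

```text
clock: 22.05
tcp_pos: [0.4967, -0.3339, 0.0249]
tool_rot: [[0.911, 0.411, -0.009], [0.411, -0.909, 0.069], [0.02, -0.066, -0.998]]
force: [-0.9, 0.7, 0.2]
gripper_width: 0.0932
```

```bash
python3 - <<'E'
from h import *
to([.4956,-.3338,.026],-65.9)
E
```

```text
t 22.05 tcp [ 0.4967 -0.3339  0.0249] yawY -65.66 tilt [-0.009  0.069] F [-0.9  0.7  0.2] w 0.0932 j [ 14.  50.  34.  99. -40.  47.   3.]
shift cm [-0.09 -0.06 -0.11] twist 0.004
```

Call:
apply_moves(
  increments=[
    [1,[0,0,0],0],
    [1,[0,0,0],0],
    [1,[0,0,0],0],
    [1,[0,0,0],0],
    [1,[0,0,0],0],
    [1,[0,0,0],0],
    [1,[0,0,0],0],
    [1,[0,0,0],0],
  ],
  squeeze=22,
)

```text
clock: 22.85
tcp_pos: [0.4977, -0.3345, 0.0298]
tool_rot: [[0.91, 0.414, -0.005], [0.413, -0.908, 0.067], [0.024, -0.063, -0.998]]
force: [-0.4, 0.8, -0.7]
gripper_width: 0.0548
```

Call:
apply_moves(
  increments=[
    [1,[0,0,-3],0],
    [1,[0,0,-5],0],
    [1,[0,0,-5],0],
    [1,[0,0,-5],0],
    [1,[0,0,-3],0],
  ],
)

```text
clock: 23.35
tcp_pos: [0.4961, -0.345, 0.2361]
tool_rot: [[0.911, 0.412, -0.022], [0.412, -0.908, 0.079], [0.012, -0.081, -0.997]]
force: [0.7, -0.9, -4.5]
gripper_width: 0.0546
```

```bash
python3 - <<'E'
from h import *
to([.54,.0,.27],-97)
to([.5386,.2309,.25],-97)
im,d=grab_frame('side'); save('s8',im)
E
```

```text
t 23.35 tcp [ 0.4961 -0.345   0.2361] yawY -65.59 tilt [-0.022  0.079] F [ 0.7 -0.9 -4.5] w 0.0546 j [ 10.  37.  43.  86. -28.  72.  -7.]
shift cm [ 18.27 -29.77  -0.76] twist 0.548
t 23.35 tcp [ 0.4961 -0.345   0.2361] yawY -65.59 tilt [-0.022  0.079] F [ 0.7 -0.9 -4.5] w 0.0546 j [ 10.  37.  43.  86. -28.  72.  -7.]
shift cm [ 27.64 -50.63   3.06] twist 0.548
```

View pics/s8.png

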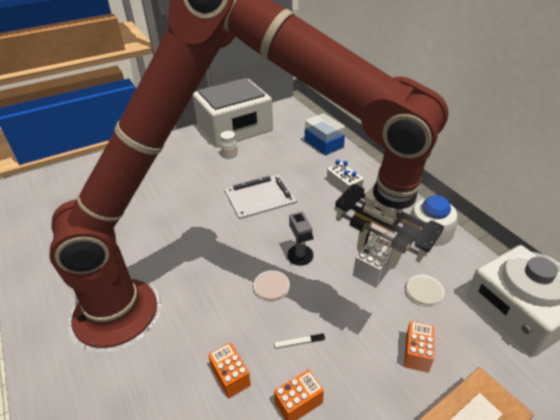

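The block is held at (255,372) in the side view and the scanner stands at (235,300). I'll carry the block over to the nest.

Call:
apply_moves(
  increments=[
    [1,[1.2,-2.2,-0.2],0],
    [1,[2.2,-4.1,-0.1],0],
    [1,[2.2,-4.1,-0.1],0],
    [1,[2.2,-4.1,-0.1],0],
    [1,[2.2,-4.1,-0.1],0],
    [1,[2.2,-4.1,-0.1],0],
    [1,[2.2,-4.1,-0.1],0],
    [1,[2.2,-4.1,-0.1],0],
    [1,[2.2,-4.1,-0.1],0],
  ],
)

```text
clock: 24.3
tcp_pos: [0.5211, 0.0525, 0.2677]
tool_rot: [[0.919, 0.393, -0.028], [0.394, -0.917, 0.065], [0.0, -0.071, -0.997]]
force: [0.2, -0.2, -3.3]
gripper_width: 0.0549
```

```bash
python3 - <<'E'
from h import *
to([.535,.222,.2],-97)
E
```

```text
t 24.3 tcp [0.5211 0.0525 0.2677] yawY -66.82 tilt [-0.028  0.065] F [ 0.2 -0.2 -3.3] w 0.0549 j [-36.  27.  47.  98. -25.  67. -48.]
shift cm [  7.95 -14.51   7.82] twist 0.527
```

Call:
apply_moves(
  increments=[
    [1,[1.8,-3.6,1],0.13],
    [1,[1.3,-3.8,1],0.13],
    [1,[0.8,-3.9,1],0.13],
    [1,[0.3,-4,1],0.13],
    [1,[0,0,0],0],
  ],
)

```text
clock: 24.8
tcp_pos: [0.5246, 0.2331, 0.229]
tool_rot: [[0.992, -0.122, -0.039], [-0.119, -0.991, 0.068], [-0.046, -0.063, -0.997]]
force: [-0.0, 0.1, -5.8]
gripper_width: 0.0542
```

```bash
python3 - <<'E'
from h import *
to([.5275,.222,.1],-97)
st=bot.state();im,d=grab_frame('wrist'); save('w9',im); np.savez('pics/w9.npz',im=im,d=d,R=st['tool_rot'],p=st['tcp_pos'])
im,d=grab_frame('side'); save('s9',cv2.resize(im[60:240,180:400],None,fx=3.5,fy=3.5))
E
```

```text
t 24.8 tcp [0.5246 0.2331 0.229 ] yawY -97.03 tilt [-0.039  0.068] F [-0.   0.1 -5.8] w 0.0542 j [-54.  36.  53.  94. -35.  68. -89.]
shift cm [ 1.02  1.87 12.78] twist -0.001
```

View pics/s9.png

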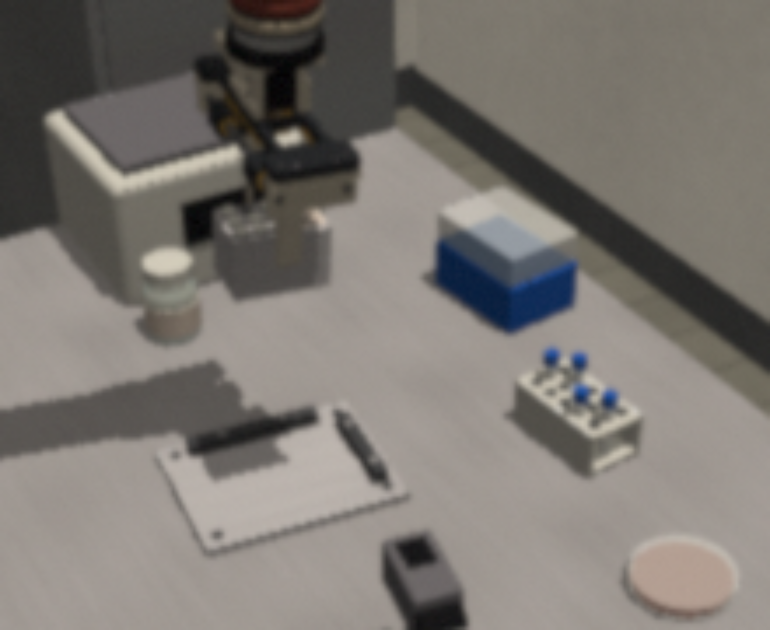

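View pics/w9.png

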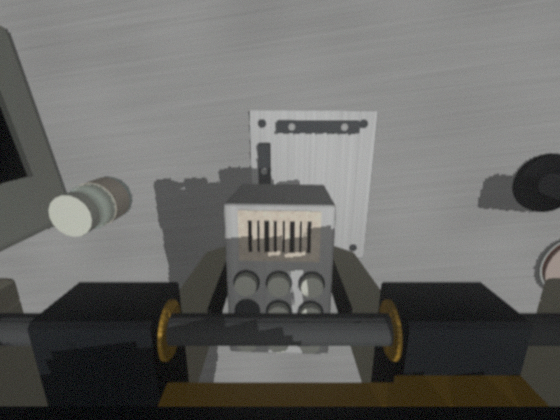

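```bash
cat >> h.py <<'E'
BRG=Ro.from_matrix([[0.91,0.414,-0.005],[0.413,-0.908,0.067],[0.024,-0.063,-0.998]]).as_matrix(); BPG=np.array([.4977,-.3345,.0298])
BR0=Ro.from_euler('z',24.08,degrees=True).as_matrix(); BP0=np.array([.4956,-.3338,0])
NX=np.array([np.cos(np.radians(-7)),np.sin(np.radians(-7)),0]); NY=np.array([-NX[1],NX[0],0]); NO=np.array([.508,.2115,0])
def block(st):
    R=np.array(st['tool_rot']);p=np.array(st['tcp_pos'])
    B=R@BRG.T@BR0; b=p+R@BRG.T@(BP0-BPG); v=b-NO
    print('block underside',b.round(4),'nest xy',(v@NX*1000).round(1),(v@NY*1000).round(1),'up',B[:,2].round(3),'yaw rel nest',(np.degrees(np.arctan2(B[1,0],B[0,0]))+7).round(2))
    c=[(b+B@np.array([sx*.042,sy*.027,0]))[2].round(4) for sx in(-1,1) for sy in(-1,1)]; print('corner z',c)
    return b
E
python3 - <<'E'
from h import *
st=bot.state(); b=block(st); t=NO+.017*NX+.013*NY; t[2]=.03
to(np.array(st['tcp_pos'])+t-b,-97)
E
```

```text
block underside [0.5224 0.2267 0.2012] nest xy 12.5 16.9 up [ 0.067 -0.003  0.998] yaw rel nest -0.62
corner z [np.float64(0.2041), np.float64(0.2038), np.float64(0.1985), np.float64(0.1982)]
t 24.9 tcp [0.5258 0.2249 0.2308] yawY -97.42 tilt [-0.035  0.063] F [ 0.2 -0.9 -4.6] w 0.0543 j [-54.  36.  53.  95. -35.  68. -89.]
shift cm [ 1.19  1.37 17.03] twist -0.007
```

Call:
apply_moves(
  increments=[
    [1,[0.3,0.4,3],0],
    [1,[0.3,0.4,4.5],0],
    [1,[0.3,0.4,4.5],0],
    [1,[0.2,0.3,3.5],0],
    [1,[0,0,0],0],
  ],
)

```text
clock: 25.4
tcp_pos: [0.5333, 0.208, 0.0722]
tool_rot: [[0.99, -0.137, -0.027], [-0.135, -0.989, 0.058], [-0.035, -0.054, -0.998]]
force: [-2.1, 0.4, -4.3]
gripper_width: 0.0542
```

```bash
python3 - <<'E'
from h import *
st=bot.state(); b=block(st); t=NO+.017*NX+.013*NY; t[2]=.014
to(np.array(st['tcp_pos'])+t-b,-97)
im,d=grab_frame('side'); save('s10',cv2.resize(im[60:240,180:400],None,fx=3.5,fy=3.5))
E
```

```text
block underside [0.5302 0.2097 0.0425] nest xy 22.2 0.9 up [0.059 0.001 0.998] yaw rel nest -1.12
corner z [np.float64(0.0452), np.float64(0.0447), np.float64(0.0403), np.float64(0.0398)]
t 25.4 tcp [0.5333 0.208  0.0722] yawY -97.88 tilt [-0.027  0.058] F [-2.1  0.4 -4.3] w 0.0542 j [-47.  46.  44. 104. -46.  50. -77.]
shift cm [-0.44 -1.04  2.93] twist -0.015
```

View pics/s10.png

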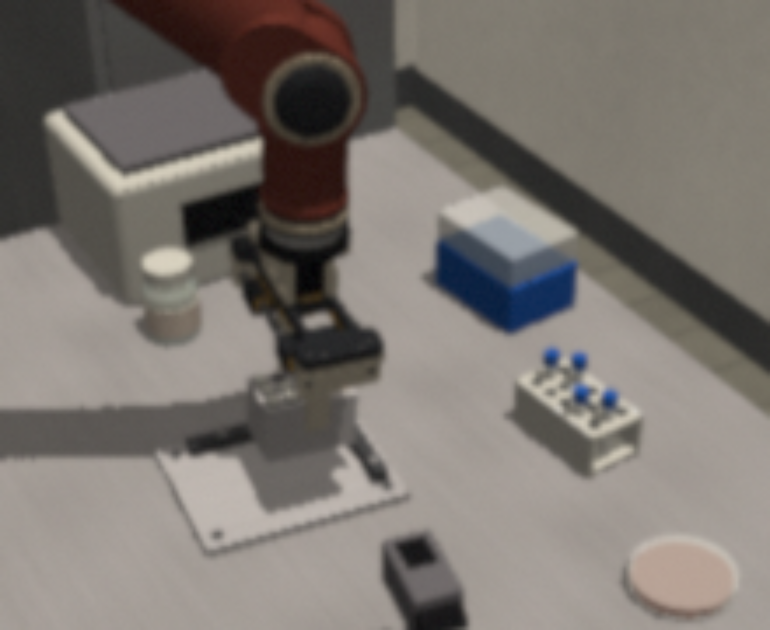

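Call:
apply_moves(
  increments=[
    [1,[-0.3,-1,1.6],-0.015],
    [1,[-0.1,0,0.8],0],
    [1,[0,0,0.2],0],
    [1,[0,0,0.2],0],
  ],
)

```text
clock: 25.85
tcp_pos: [0.5371, 0.2206, 0.0519]
tool_rot: [[0.993, -0.121, -0.01], [-0.12, -0.991, 0.063], [-0.017, -0.061, -0.998]]
force: [-0.1, 0.5, -5.0]
gripper_width: 0.0543
```

```bash
python3 - <<'E'
from h import *
st=bot.state(); b=block(st); t=NO+.017*NX+.013*NY; t[2]=.01
to(np.array(st['tcp_pos'])+t-b,-97)
E
```

```text
block underside [0.5345 0.2223 0.0222] nest xy 25.0 14.0 up [ 0.041 -0.003  0.999] yaw rel nest -0.23
corner z [np.float64(0.024), np.float64(0.0239), np.float64(0.0205), np.float64(0.0204)]
t 25.85 tcp [0.5371 0.2206 0.0519] yawY -96.95 tilt [-0.01   0.063] F [-0.1  0.5 -5. ] w 0.0543 j [-48.  48.  43. 104. -49.  48. -76.]
shift cm [-0.78  0.17  1.23] twist 0.001
```

Call:
apply_moves(
  increments=[
    [1,[-0.9,0.1,0.6],0],
    [1,[0,0,0.4],0],
    [1,[0,0,0.2],0],
  ],
)

```text
clock: 26.15
tcp_pos: [0.5281, 0.222, 0.041]
tool_rot: [[0.993, -0.12, -0.007], [-0.119, -0.991, 0.064], [-0.014, -0.063, -0.998]]
force: [-0.5, -1.1, 0.5]
gripper_width: 0.0542
```

```bash
python3 - <<'E'
from h import *
st=bot.state(); b=block(st); t=NO+.017*NX+.013*NY; t[2]=.01
to(np.array(st['tcp_pos'])+t-b,-97)
E
```

```text
block underside [0.5256 0.2238 0.0113] nest xy 16.0 14.3 up [ 0.038 -0.004  0.999] yaw rel nest -0.18
corner z [np.float64(0.0129), np.float64(0.0129), np.float64(0.0097), np.float64(0.0097)]
t 26.15 tcp [0.5281 0.222  0.041 ] yawY -96.89 tilt [-0.007  0.064] F [-0.5 -1.1  0.5] w 0.0542 j [-48.  48.  42. 106. -50.  46. -74.]
shift cm [0.11 0.14 0.12] twist 0.002
```

Contact with the deck. I'll set it down, slacken the grip so it lies flat, then regrip.

Call:
apply_moves(
  increments=[
    [1,[0,0,0.15],0],
    [1,[0,0,0.1],0],
  ],
)

```text
clock: 26.35
tcp_pos: [0.5278, 0.2219, 0.0408]
tool_rot: [[0.993, -0.12, -0.008], [-0.119, -0.991, 0.066], [-0.015, -0.064, -0.998]]
force: [-2.7, 0.3, 2.7]
gripper_width: 0.0544
```

Call:
apply_moves(
  increments=[
    [1,[0,0,0],0],
    [1,[0,0,0],0],
    [0.0,[0,0,0],0],
    [-0.2,[0,0,0],0],
    [-0.4,[0,0,0],0],
    [-0.4,[0,0,0],0],
  ],
  squeeze=3,
)

```text
clock: 26.95
tcp_pos: [0.5302, 0.2225, 0.0419]
tool_rot: [[0.993, -0.119, -0.003], [-0.119, -0.991, 0.067], [-0.011, -0.066, -0.998]]
force: [0.6, -0.3, 0.4]
gripper_width: 0.0637
```

```bash
python3 - <<'E'
from h import *
st=bot.state(); to(NO+.017*NX+.013*NY+[0,0,.04],-97)
im,d=grab_frame('wrist'); save('w11',im); np.savez('pics/w11.npz',im=im,d=d,R=st['tool_rot'],p=st['tcp_pos'])
im,d=grab_frame('side'); save('s11',cv2.resize(im[130:230,200:320],None,fx=6,fy=6)); np.savez('pics/s11.npz',im=im,d=d)
im,d=grab_frame('top'); save('t11',cv2.resize(im[145:240,165:275],None,fx=6,fy=6)); np.savez('pics/t11.npz',im=im,d=d)
E
```

```text
t 26.95 tcp [0.5302 0.2225 0.0419] yawY -96.88 tilt [-0.003  0.067] F [ 0.6 -0.3  0.4] w 0.0637 j [-48.  48.  42. 106. -50.  45. -74.]
shift cm [-0.37  0.08  0.19] twist 0.002
```

View pics/s11.png

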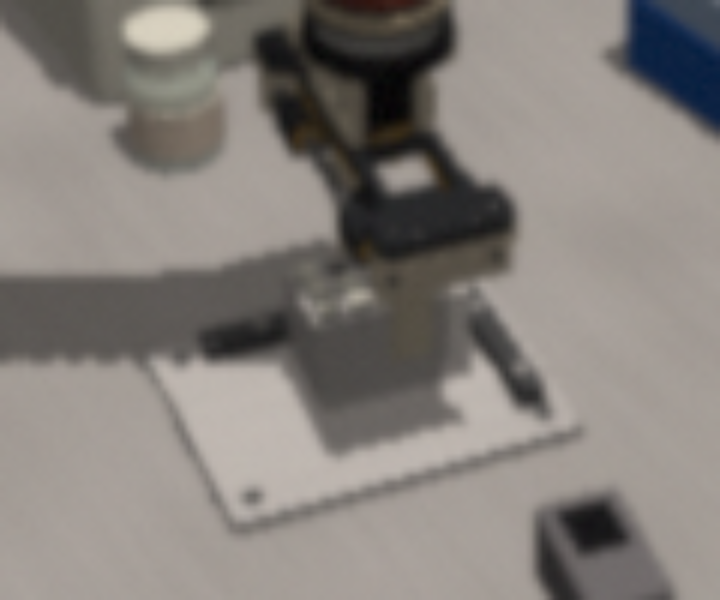

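View pics/w11.png

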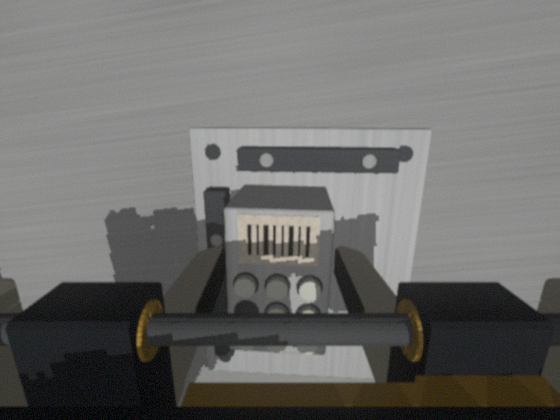

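View pics/t11.png

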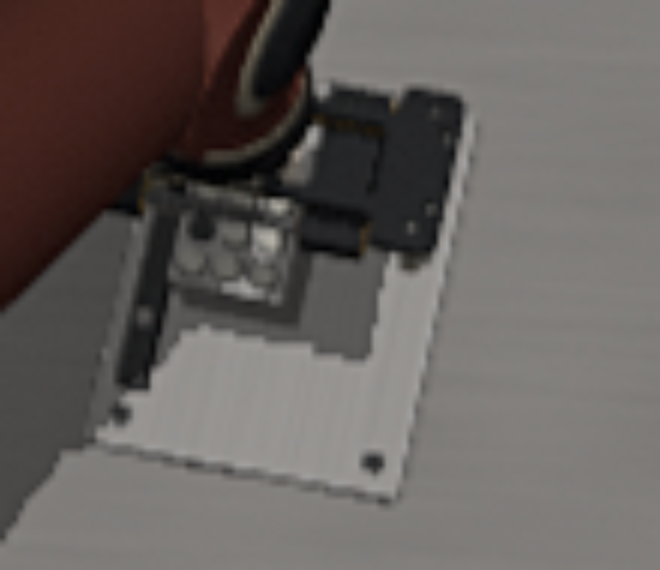

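```bash
cat >> h.py <<'E'
def topfit(im,d,st,sl=(slice(212,262),slice(232,330))):
    P=pts('wrist',d,st)[sl].reshape(-1,3); P=P[np.isfinite(P).all(1)]; m=(P[:,2]>.05)&(P[:,2]<.085); P=P[m]
    for _ in range(4):
        A=np.c_[P[:,:2]-P[:,:2].mean(0),np.ones(len(P))]; c,*_=np.linalg.lstsq(A,P[:,2],rcond=None); r=P[:,2]-A@c; P=P[abs(r)<max(.001,2*r.std())]
    print('top plane slope nestx,nesty',np.round([c[:2]@NX[:2],c[:2]@NY[:2]],4),'z',c[2].round(4),len(P))
def edges(im,d,st):
    P=pts('wrist',d,st); q=P[185:320,205:345].reshape(-1,3); q=q[np.isfinite(q).all(1)]
    v=q-NO; x=v@NX; y=v@NY; m=(q[:,2]>.061)&(q[:,2]<.069)
    print('top face nest: far x',np.percentile(x[m],[98,99.5]).round(4),'y range',np.percentile(y[m],[.5,2,98,99.5]).round(4))
    A=np.c_[x[m],y[m]]; A=A[A[:,0]>.02]; print(cv2.minAreaRect((A*1000).astype(np.float32)))
E
python3 - <<'E'
from h import *
z=np.load('pics/w11.npz'); st={'tool_rot':z['R'],'tcp_pos':z['p']}
topfit(z['im'],z['d'],st); edges(z['im'],z['d'],st)
P=pts('wrist',z['d'],st); q=P[180:320,350:420].reshape(-1,3);
q=P[130:150,210:420].reshape(-1,3); 
# deck region plane
q=P[180:240,360:410].reshape(-1,3); print('deck z',np.nanmedian(q[:,2]))
E
```

```text
top plane slope nestx,nesty [-0.0033  0.0022] z 0.0672 4309
top face nest: far x [0.0587 0.059 ] y range [-0.0196 -0.0129  0.0403  0.0477]
((39.72010803222656, 15.906879425048828), (72.85405731201172, 39.422325134277344), 89.98619079589844)
deck z 0.010743728632218397
```

The block lies flat (slopes about 0.003) with about 11 mm left to each stop. I'll lower a little for a better hold and regrip.

Call:
apply_moves(
  increments=[
    [-0.4,[-0.3,0.1,0.9],0],
    [-0.4,[0,0,0],0],
  ],
)

```text
clock: 27.3
tcp_pos: [0.5267, 0.2223, 0.0323]
tool_rot: [[0.993, -0.12, -0.003], [-0.119, -0.991, 0.067], [-0.011, -0.066, -0.998]]
force: [-0.8, -0.1, 0.7]
gripper_width: 0.0647
```

Call:
apply_moves(
  increments=[
    [1,[0,0,0],0],
    [1,[0,0,0],0],
    [1,[0,0,0],0],
    [1,[0,0,0],0],
  ],
  squeeze=30,
)

```text
clock: 27.7
tcp_pos: [0.5264, 0.2231, 0.0321]
tool_rot: [[0.993, -0.12, -0.004], [-0.119, -0.991, 0.068], [-0.012, -0.067, -0.998]]
force: [-1.3, 0.9, -1.3]
gripper_width: 0.0552
```

```bash
python3 - <<'E'
from h import *
st=bot.state(); to(NO+.017*NX+.013*NY+[0,0,.04],-97)
im,d=grab_frame('wrist'); save('w12',im); np.savez('pics/w12.npz',im=im,d=d,R=st['tool_rot'],p=st['tcp_pos'])
topfit(im,d,st); edges(im,d,st)
E
```

```text
t 27.7 tcp [0.5264 0.2231 0.0321] yawY -96.88 tilt [-0.004  0.068] F [-1.3  0.9 -1.3] w 0.0552 j [-47.  49.  41. 107. -51.  44. -73.]
shift cm [ 0.    0.02 -0.79] twist 0.002
top plane slope nestx,nesty [-0.0014  0.0084] z 0.0673 4369
top face nest: far x [0.0587 0.059 ] y range [-0.016  -0.0138  0.0393  0.045 ]
((39.656150817871094, 15.24571418762207), (68.65385437011719, 39.216060638427734), 89.8050308227539)
```

Call:
apply_moves(
  increments=[
    [1,[0,0,0],0],
    [1,[0,0,0],0],
  ],
)

```text
clock: 27.95
tcp_pos: [0.5265, 0.223, 0.0321]
tool_rot: [[0.993, -0.12, -0.004], [-0.119, -0.991, 0.068], [-0.012, -0.067, -0.998]]
force: [-0.2, 0.9, 0.6]
gripper_width: 0.055
```

```bash
python3 - <<'E'
from h import *
st=bot.state(); to(NO+.028*NX+.023*NY+[0,0,.032],-97)
im,d=grab_frame('wrist'); np.savez('pics/w13.npz',im=im,d=d,R=st['tool_rot'],p=st['tcp_pos'])
topfit(im,d,st); edges(im,d,st)
E
```

```text
t 27.95 tcp [0.5265 0.223  0.0321] yawY -96.89 tilt [-0.004  0.068] F [-0.2  0.9  0.6] w 0.055 j [-47.  49.  41. 107. -51.  44. -73.]
shift cm [ 1.11 -0.93  0.06] twist 0.002
top plane slope nestx,nesty [-0.0043  0.0082] z 0.0673 4355
top face nest: far x [0.0587 0.059 ] y range [-0.0162 -0.0138  0.0393  0.045 ]
((39.61443328857422, 15.143909454345703), (68.73453521728516, 39.418373107910156), 89.6467056274414)
```

Call:
apply_moves(
  increments=[
    [1,[0.5,-0.4,0],0],
    [1,[0.4,-0.3,0],0],
  ],
)

```text
clock: 28.2
tcp_pos: [0.5337, 0.227, 0.032]
tool_rot: [[0.993, -0.121, -0.01], [-0.12, -0.991, 0.065], [-0.018, -0.064, -0.998]]
force: [-4.1, -1.8, 2.3]
gripper_width: 0.0554
```

```bash
cat >> h.py <<'E'
def chk(n=None):
    st=bot.state(); p=np.array(st['tcp_pos'])-NO; F=np.array(st['force']); R=np.array(st['tool_rot'])
    print('t',round(st['clock'],2),'tcp nest',(p@NX*1000).round(1),(p@NY*1000).round(1),'z',(p[2]*1000).round(1),'Fnest',(F@NX).round(1),(F@NY).round(1),F[2].round(1),'w',st['gripper_width'].__round__(4),'yz,xz',R[2,1].round(3),R[2,0].round(3),'yaw',round(float(np.degrees(np.arctan2(R[1,1],R[0,1]))),2))
    im,d=grab_frame('wrist')
    if n: save(n,im)
    topfit(im,d,st); edges(im,d,st); return im,d,st
E
python3 -c "
from h import *
chk()"
```

```text
t 28.2 tcp nest 23.6 18.5 z 32.0 Fnest -3.9 -2.3 2.3 w 0.0554 yz,xz -0.064 -0.018 yaw -96.97
top plane slope nestx,nesty [-0.0022  0.0019] z 0.0672 4319
top face nest: far x [0.0655 0.0659] y range [-0.0113 -0.009   0.0441  0.0496]
((42.94548797607422, 19.84449005126953), (68.40271759033203, 46.25981140136719), 89.3368148803711)
```

Call:
apply_moves(
  increments=[
    [1,[0.3,-0.3,0],0],
    [1,[0.25,-0.25,0],0],
    [1,[0.2,-0.2,0],0],
  ],
)

```text
clock: 28.55
tcp_pos: [0.5377, 0.2297, 0.0319]
tool_rot: [[0.992, -0.122, -0.022], [-0.121, -0.991, 0.06], [-0.029, -0.057, -0.998]]
force: [-7.5, -4.5, 7.0]
gripper_width: 0.055
```

```bash
python3 -c "
from h import *
chk()"
```

```text
t 28.55 tcp nest 27.3 21.7 z 31.9 Fnest -6.9 -5.4 7.0 w 0.055 yz,xz -0.057 -0.029 yaw -97.04
top plane slope nestx,nesty [-0.0085  0.0005] z 0.0672 4391
top face nest: far x [0.0693 0.0697] y range [-0.0078 -0.0057  0.0474  0.0529]
((45.037967681884766, 23.35026741027832), (68.38677978515625, 50.03349685668945), 89.9782943725586)
```

Call:
apply_moves(
  increments=[
    [1,[0.2,-0.2,0],0],
    [1,[0.2,-0.2,0],0],
    [1,[0.2,-0.2,0],0],
  ],
)

```text
clock: 28.9
tcp_pos: [0.5376, 0.2297, 0.0317]
tool_rot: [[0.991, -0.125, -0.039], [-0.122, -0.991, 0.054], [-0.045, -0.049, -0.998]]
force: [-7.1, -3.6, 5.9]
gripper_width: 0.055
```

```bash
python3 -c "
from h import *
chk()"
```

```text
t 28.9 tcp nest 27.1 21.7 z 31.7 Fnest -6.6 -4.4 5.9 w 0.055 yz,xz -0.049 -0.045 yaw -97.17
top plane slope nestx,nesty [-0.0111  0.0008] z 0.0672 4341
top face nest: far x [0.0693 0.0698] y range [-0.0075 -0.0057  0.0476  0.0532]
((44.864994049072266, 23.417573928833008), (68.0313720703125, 50.1146125793457), 89.1192855834961)
```

```bash
python3 -c "
from h import *
im,d,st=chk()
save('w14',cv2.resize(im[120:330,190:440],None,fx=3,fy=2.8,interpolation=cv2.INTER_CUBIC))
im,d=grab_frame('top'); save('t14',cv2.resize(im[145:240,165:275],None,fx=6,fy=6,interpolation=cv2.INTER_CUBIC))
"
```

```text
t 28.95 tcp nest 27.1 21.7 z 31.7 Fnest -6.2 -4.8 5.8 w 0.0547 yz,xz -0.048 -0.045 yaw -97.15
top plane slope nestx,nesty [-0.0122  0.0022] z 0.0672 4381
top face nest: far x [0.0693 0.0697] y range [-0.0075 -0.0057  0.0475  0.053 ]
((45.07547378540039, 23.510583877563477), (68.40786743164062, 50.30112838745117), 89.72457885742188)
```

View pics/w14.png

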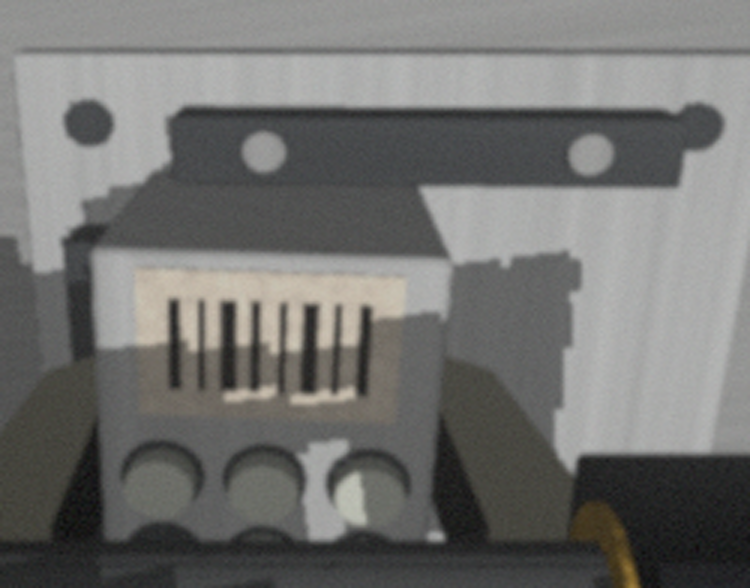

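View pics/t14.png

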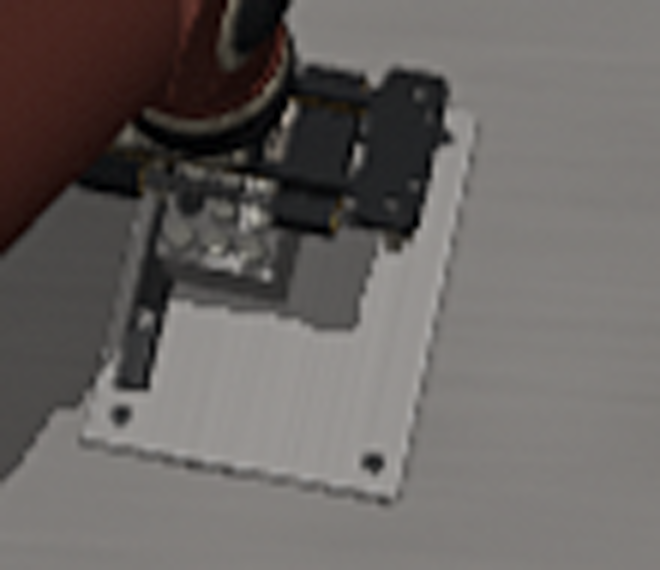

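```bash
cat >> h.py <<'E'
def gaps(im,d,st):
    P=pts('wrist',d,st); q=P[120:330,150:450].reshape(-1,3); q=q[np.isfinite(q).all(1)]
    v=q-NO; x=v@NX; y=v@NY; z=q[:,2]
    m=(z>.063)&(z<.070)&(x>.05)&(x<.0675); pc=lambda a,k:np.percentile(a,k).round(4)
    print('block y',pc(y[m],1),pc(y[m],99),'width',(pc(y[m],99)-pc(y[m],1)).round(4))
    m=(z>.063)&(z<.070)&(y>0)&(y<.045); print('block far x',pc(x[m],99.5))
    m=(z>.020)&(z<.027)&(y>-.05)&(y<-.01)&(x>.05)&(x<.1); print('far stop x range',pc(x[m],1),pc(x[m],99),m.sum())
    m=(z>.020)&(z<.027)&(y>.03)&(y<.08)&(x<.066)&(x>.0); print('left stop y range',pc(y[m],1),pc(y[m],99),m.sum())
E
python3 -c "
from h import *
im,d,st=chk(); gaps(im,d,st)"
```

```text
t 29.05 tcp nest 27.1 21.6 z 31.7 Fnest -6.8 -5.3 5.3 w 0.0548 yz,xz -0.049 -0.045 yaw -97.16
top plane slope nestx,nesty [-0.0109  0.0023] z 0.0672 4326
top face nest: far x [0.0693 0.0697] y range [-0.0075 -0.0057  0.0475  0.0535]
((45.159217834472656, 23.461593627929688), (68.34870910644531, 50.298866271972656), 89.83666229248047)
block y -0.0057 0.0467 width 0.0524
block far x 0.0696
far stop x range 0.0699 0.0837 1887
left stop y range 0.0571 0.0633 383
```

The block's far end touches the far stop, but about 2 mm remain to the left stop (friction on the far stop), and its rear is slightly raised. I'll let go briefly so it lies flat, regrip, and push y first.

Call:
apply_moves(
  increments=[
    [-0.3,[-0.1,0,0],0],
    [-0.3,[0,0,0],0],
    [-0.3,[0,0,0],0],
  ],
)

```text
clock: 29.4
tcp_pos: [0.5399, 0.2316, 0.0323]
tool_rot: [[0.992, -0.124, -0.032], [-0.122, -0.991, 0.056], [-0.038, -0.051, -0.998]]
force: [0.2, 1.0, -0.3]
gripper_width: 0.0606
```

```bash
python3 -c "
from h import *
im,d,st=chk(); gaps(im,d,st)"
```

```text
t 29.4 tcp nest 29.2 23.8 z 32.3 Fnest 0.1 1.0 -0.3 w 0.0606 yz,xz -0.051 -0.038 yaw -97.12
top plane slope nestx,nesty [-0.0188 -0.0037] z 0.0672 4264
top face nest: far x [0.0693 0.0697] y range [-0.0077 -0.0055  0.0526  0.0559]
((45.056419372558594, 25.642080307006836), (50.097999572753906, 68.57443237304688), 0.011206031776964664)
block y -0.0057 0.0467 width 0.0524
block far x 0.0697
far stop x range 0.07 0.0838 1878
left stop y range 0.0565 0.0633 430
```

```bash
cat >> h.py <<'E'
def fit(P):
    P=P[np.isfinite(P).all(1)]
    for _ in range(5):
        mu=P.mean(0); A=np.c_[P[:,:2]-mu[:2],np.ones(len(P))]; c,*_=np.linalg.lstsq(A,P[:,2],rcond=None); r=P[:,2]-A@c; P=P[abs(r)<max(.0007,2*r.std())]
    return np.round([c[:2]@NX[:2],c[:2]@NY[:2]],4),c[2].round(4),len(P)
def slopes(im,d,st):
    P=pts('wrist',d,st); v=P-NO; x=v@NX; y=v@NY; z=P[...,2]
    m=(z>.063)&(z<.072)&(x>.03)&(x<.069)&(y>-.003)&(y<.046); print('top',fit(P[m]))
    m=(z>.004)&(z<.017)&(x>-.09)&(x<.065)&(y>-.075)&(y<-.012); print('deck',fit(P[m]))
    m=(z>-.01)&(z<.0055); print('bench',fit(P[m]))
E
python3 -c "
from h import *
im,d,st=chk('w15'); slopes(im,d,st)"
```

```text
t 29.45 tcp nest 29.1 23.8 z 32.2 Fnest 0.4 -0.9 -0.5 w 0.0602 yz,xz -0.051 -0.039 yaw -97.11
top plane slope nestx,nesty [-0.0181 -0.0061] z 0.0671 4224
top face nest: far x [0.0693 0.0697] y range [-0.0077 -0.0056  0.048   0.0557]
((45.056236267089844, 25.447242736816406), (68.49706268310547, 50.11152648925781), 89.98764038085938)
top (array([ 0.0048, -0.0032]), np.float64(0.067), 6920)
deck (array([ 0.0001, -0.0002]), np.float64(0.0107), 7895)
bench (array([ 0.0002, -0.0005]), np.float64(0.0007), 109764)
```

View pics/w15.png

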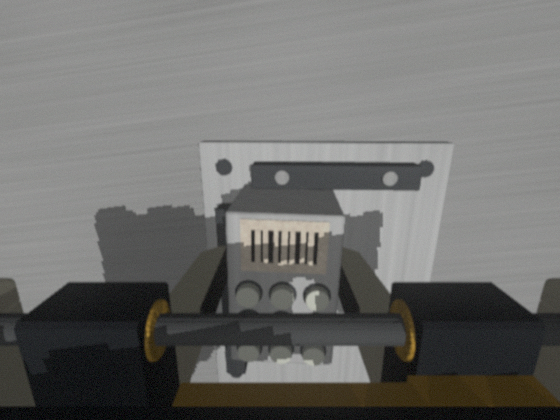

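Released, the block is flat (top 56.3 mm above the deck). The jaws are now centred about 3 mm towards the left stop, so closing pushes the block that way.

Call:
apply_moves(
  increments=[
    [1,[0,0,0],0],
    [1,[0,0,0],0],
    [1,[0,0,0],0],
    [1,[0,0,0],0],
  ],
)

```text
clock: 29.9
tcp_pos: [0.5401, 0.2304, 0.0321]
tool_rot: [[0.992, -0.122, -0.032], [-0.12, -0.991, 0.053], [-0.038, -0.049, -0.998]]
force: [-0.1, -1.1, 0.2]
gripper_width: 0.0551
```

```bash
sed -i 's/(x>.03)&(x<.069)&(y>-.003)/(x>.044)\&(x<.0675)\&(y>-.003)/' h.py; python3 -c "
from h import *
im,d,st=chk(); gaps(im,d,st); slopes(im,d,st)"
```

```text
t 29.9 tcp nest 29.5 22.7 z 32.1 Fnest 0.0 -1.1 0.2 w 0.0551 yz,xz -0.049 -0.038 yaw -97.03
top plane slope nestx,nesty [-0.0216  0.0036] z 0.0672 4270
top face nest: far x [0.0695 0.0698] y range [-0.0067 -0.0044  0.0487  0.0547]
((45.04877471923828, 24.289600372314453), (68.04292297363281, 50.04457473754883), 89.87373352050781)
block y -0.0041 0.0483 width 0.0524
block far x 0.0697
far stop x range 0.07 0.0838 1866
left stop y range 0.0584 0.0634 243
top (array([-0.0066,  0.0032]), np.float64(0.0672), 4499)
deck (array([0.0001, 0.0004]), np.float64(0.0107), 7815)
bench (array([ 0.0002, -0.0005]), np.float64(0.0007), 110456)
```

Call:
apply_moves(
  increments=[
    [1,[0,-0.25,-0.03],0],
    [1,[0,-0.25,-0.03],0],
  ],
)

```text
clock: 30.15
tcp_pos: [0.5401, 0.2306, 0.0322]
tool_rot: [[0.992, -0.124, -0.033], [-0.122, -0.991, 0.045], [-0.038, -0.041, -0.998]]
force: [-0.8, -6.8, -2.7]
gripper_width: 0.0549
```

```bash
python3 -c "
from h import *
im,d,st=chk(); gaps(im,d,st); slopes(im,d,st)"
```

```text
t 30.15 tcp nest 29.6 22.9 z 32.2 Fnest 0.1 -6.8 -2.7 w 0.0549 yz,xz -0.041 -0.038 yaw -97.12
top plane slope nestx,nesty [-0.022  -0.0048] z 0.0673 4263
top face nest: far x [0.0696 0.0699] y range [-0.0062 -0.0039  0.0492  0.0548]
((45.10961151123047, 24.773117065429688), (67.89344024658203, 50.19186019897461), 89.9023666381836)
block y -0.0036 0.0487 width 0.0523
block far x 0.0698
far stop x range 0.0699 0.0838 1836
left stop y range 0.0584 0.0633 235
top (array([-0.0078, -0.004 ]), np.float64(0.0673), 4447)
deck (array([ 0.0003, -0.0005]), np.float64(0.0107), 7644)
bench (array([ 0.0001, -0.0005]), np.float64(0.0007), 110660)
```

Call:
apply_moves(
  increments=[
    [1,[0.35,-0.35,0.05],0],
  ],
)

```text
clock: 30.3
tcp_pos: [0.5403, 0.2304, 0.0318]
tool_rot: [[0.991, -0.125, -0.041], [-0.123, -0.992, 0.041], [-0.046, -0.036, -0.998]]
force: [-10.6, -8.7, 11.4]
gripper_width: 0.0545
```

```bash
python3 -c "
from h import *
im,d,st=chk(); gaps(im,d,st); slopes(im,d,st)
for i in range(6):
    grab_frame('side'); s=bot.state(); F=s['force']; print(round(s['clock'],2),np.round([F@NX,F@NY,F[2]],1),np.round(s['tcp_pos'],4))
"
```

```text
t 30.3 tcp nest 29.8 22.7 z 31.8 Fnest -9.4 -9.9 11.4 w 0.0545 yz,xz -0.036 -0.046 yaw -97.18
top plane slope nestx,nesty [-0.0252  0.0014] z 0.0672 4164
top face nest: far x [0.0697 0.0699] y range [-0.0066 -0.0041  0.049   0.0544]
((45.179962158203125, 24.679277420043945), (50.32569122314453, 68.06119537353516), 0.03733116015791893)
block y -0.0039 0.0485 width 0.0524
block far x 0.0699
far stop x range 0.0699 0.0838 1878
left stop y range 0.0579 0.0634 258
top (array([-0.0088,  0.0012]), np.float64(0.0672), 4458)
deck (array([0.0004, 0.0001]), np.float64(0.0107), 7709)
bench (array([ 0.0001, -0.0005]), np.float64(0.0007), 110447)
30.4 [-6.8 -6.7  5.9] [0.5403 0.2303 0.0317]
30.45 [-6.4 -6.5  5.7] [0.5403 0.2303 0.0317]
30.5 [-5.8 -7.5  5.3] [0.5403 0.2303 0.0317]
30.55 [-6.1 -7.3  6.1] [0.5403 0.2303 0.0317]
30.6 [-6.4 -8.2  5.6] [0.5403 0.2303 0.0317]
30.65 [-5.9 -7.   5.8] [0.5403 0.2303 0.0317]
```

Both pushes register (about 6 and 7 N) and the block measures home, but the top slopes slightly (rear maybe up by 0.7 mm). I'll open once more to compare against the free state, then regrip and push in a single row.

Call:
apply_moves(
  increments=[
    [-0.3,[-0.1,0,0],0],
    [-0.3,[0,0,0],0],
    [-0.3,[0,0,0],0],
  ],
)

```text
clock: 30.95
tcp_pos: [0.5395, 0.233, 0.0321]
tool_rot: [[0.991, -0.127, -0.04], [-0.125, -0.991, 0.046], [-0.046, -0.04, -0.998]]
force: [-0.1, -2.4, -0.7]
gripper_width: 0.0607
```

```bash
python3 -c "
from h import *
im,d,st=chk(); gaps(im,d,st); slopes(im,d,st)
im,d=grab_frame('side'); np.savez('pics/s16.npz',im=im,d=d); save('s16',cv2.resize(im[130:230,200:320],None,fx=6,fy=6,interpolation=cv2.INTER_CUBIC))
"
```

```text
t 30.95 tcp nest 28.7 25.2 z 32.1 Fnest 0.2 -2.4 -0.7 w 0.0607 yz,xz -0.04 -0.046 yaw -97.3
top plane slope nestx,nesty [-0.0163 -0.0045] z 0.0671 4276
top face nest: far x [0.0696 0.0698] y range [-0.0059 -0.004   0.0492  0.0572]
((45.056396484375, 27.098957061767578), (68.305908203125, 50.110687255859375), 89.96331024169922)
block y -0.004 0.0484 width 0.0524
block far x 0.0698
far stop x range 0.0698 0.0838 1886
left stop y range 0.0576 0.0632 355
top (array([-0.0072,  0.0015]), np.float64(0.0672), 4415)
deck (array([ 0.0005, -0.0005]), np.float64(0.0107), 7996)
bench (array([ 0.0002, -0.0005]), np.float64(0.0007), 109504)
```

View pics/s16.png

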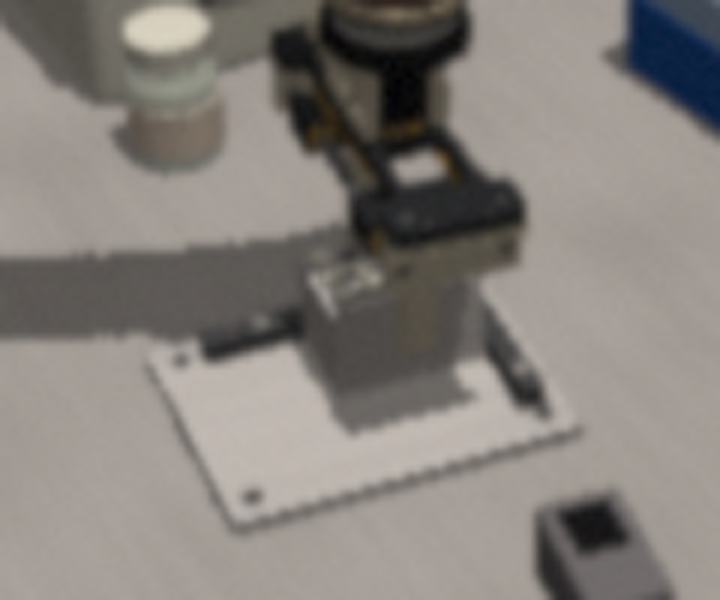

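The free state shows the same slope (−0.007), so that is measurement bias and the block is flat. I'll regrip and do the final push.

Call:
apply_moves(
  increments=[
    [1,[0,0,0],0],
    [1,[0,0,0],0],
    [1,[0,0,0],0],
    [1,[0,0,0],0],
  ],
  squeeze=35,
)

```text
clock: 31.45
tcp_pos: [0.5392, 0.2304, 0.0319]
tool_rot: [[0.991, -0.127, -0.041], [-0.125, -0.991, 0.041], [-0.046, -0.035, -0.998]]
force: [-0.9, -1.6, 0.7]
gripper_width: 0.0545
```

Call:
apply_moves(
  increments=[
    [1,[0.5,-0.5,-0.05],0],
  ],
)

```text
clock: 31.55
tcp_pos: [0.5393, 0.2305, 0.0319]
tool_rot: [[0.99, -0.127, -0.054], [-0.125, -0.992, 0.035], [-0.058, -0.028, -0.998]]
force: [-13.5, -13.6, 7.8]
gripper_width: 0.0544
```

```bash
python3 -c "
from h import *
im,d,st=chk('w17'); gaps(im,d,st); slopes(im,d,st)
for i in range(6):
    grab_frame('side'); s=bot.state(); F=s['force']; print(round(s['clock'],2),np.round([F@NX,F@NY,F[2]],1),np.round(s['tcp_pos'],4))
"
```

```text
t 31.55 tcp nest 28.8 22.7 z 31.9 Fnest -11.7 -15.2 7.8 w 0.0544 yz,xz -0.028 -0.058 yaw -97.28
top plane slope nestx,nesty [-0.0227 -0.0007] z 0.0672 4239
top face nest: far x [0.0698 0.07  ] y range [-0.0062 -0.004   0.0491  0.0549]
((45.19523620605469, 24.88939666748047), (67.9054946899414, 50.30031204223633), 89.95916748046875)
block y -0.0038 0.0486 width 0.0524
block far x 0.0699
far stop x range 0.0699 0.0838 1877
left stop y range 0.0579 0.0633 277
top (array([-0.0084, -0.0006]), np.float64(0.0672), 4475)
deck (array([ 0.0004, -0.    ]), np.float64(0.0107), 7655)
bench (array([ 0.0001, -0.0005]), np.float64(0.0007), 109581)
31.65 [-8.9 -9.1  6.2] [0.5393 0.2304 0.0318]
31.7 [-9.2 -8.8  6.2] [0.5393 0.2304 0.0318]
31.75 [-9.  -8.4  5.8] [0.5393 0.2304 0.0318]
31.8 [-8.9 -7.8  6.8] [0.5393 0.2304 0.0318]
31.85 [-9.1 -8.6  6.2] [0.5393 0.2304 0.0318]
31.9 [-8.9 -8.7  6.3] [0.5393 0.2304 0.0318]
```

Under about 9 N each way the block no longer moves, so it is home. One firmer row with less downward load, so deck friction takes less of the push.

Call:
apply_moves(
  increments=[
    [1,[0.65,-0.65,-0.12],0],
  ],
  squeeze=42,
)

```text
clock: 32.0
tcp_pos: [0.5392, 0.2304, 0.0319]
tool_rot: [[0.989, -0.129, -0.07], [-0.127, -0.991, 0.028], [-0.073, -0.019, -0.997]]
force: [-14.1, -11.1, 6.6]
gripper_width: 0.0542
```

```bash
python3 -c "
from h import *
im,d,st=chk('w18'); gaps(im,d,st); slopes(im,d,st)
for i in range(8):
    im,d=grab_frame('side'); s=bot.state(); F=s['force']; print(round(s['clock'],2),np.round([F@NX,F@NY,F[2]],1),np.round(s['tcp_pos'],4))
save('s18',im)
im,d=grab_frame('top'); save('t18',im)
"
```

```text
t 32.0 tcp nest 28.7 22.6 z 31.9 Fnest -12.7 -12.8 6.6 w 0.0542 yz,xz -0.019 -0.073 yaw -97.42
top plane slope nestx,nesty [-0.029  -0.0028] z 0.0672 4151
top face nest: far x [0.0699 0.0701] y range [-0.0062 -0.0038  0.0493  0.055 ]
((45.211639404296875, 24.872577667236328), (50.42341995239258, 67.93358612060547), 0.03221208229660988)
block y -0.0035 0.0488 width 0.0523
block far x 0.0701
far stop x range 0.0703 0.0838 1846
left stop y range 0.0571 0.0633 295
top (array([-0.0103, -0.0024]), np.float64(0.0673), 4444)
deck (array([-0.0001, -0.    ]), np.float64(0.0107), 7728)
bench (array([ 0.0002, -0.0005]), np.float64(0.0007), 109373)
32.1 [-11.3 -11.9   7.5] [0.5393 0.2303 0.0318]
32.15 [-10.4 -10.6   7.9] [0.5393 0.2303 0.0318]
32.2 [-11.3 -11.    7. ] [0.5393 0.2303 0.0318]
32.25 [-11.7 -10.3   8. ] [0.5393 0.2303 0.0318]
32.3 [-11.1 -10.    5.8] [0.5393 0.2303 0.0318]
32.35 [-11.9 -10.2   6.5] [0.5393 0.2304 0.0318]
32.4 [-11.2 -11.    7.7] [0.5393 0.2304 0.0317]
32.45 [-11.3 -10.5   6.6] [0.5393 0.2303 0.0317]
```

View pics/s18.png

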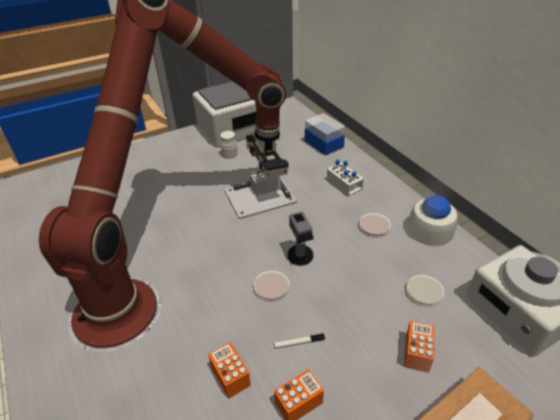

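View pics/w18.png

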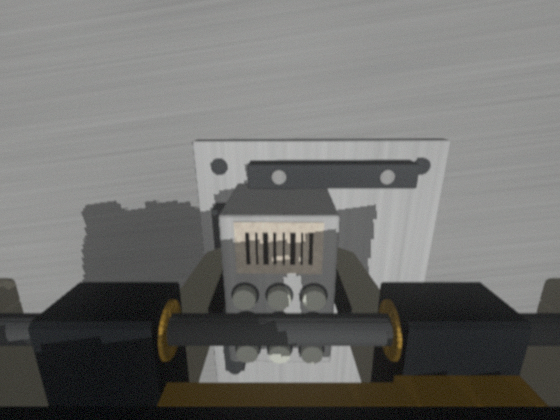

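The side view shows the scanner upright at (235,300), the block in the nest corner at (185,268), and everything else in place. Push is steady at about 11 N towards each stop. Handing in.

```bash
python3 -c "
from h import *
print(ticket.finish_job())
s=bot.state(); F=s['force']; print(round(s['clock'],2),np.round([F@NX,F@NY,F[2]],1))"
```

```text
the job is handed in; nothing more can be done
None
the job is handed in; nothing more can be done
```

I handed the job in at about 32.5 s of the 72 s allowed. The arm was still gripping the block and pressing it into the nest corner.

- **Scanner:** I held it on the block's label for about 1.4 s from about 149 mm, with an estimated aiming error of 0.5–4 mm. I then set it down upright on clear bench, about 1 cm from where it started, and let go.
- **Set-down force:** Touching down took about 10 N on the foot for a moment. I relaxed that before opening the fingers.
- **Block:** The silver-grey block went into the nest with its long side along the long stop. I let go of it on the deck three times: once after setting it down, and twice to re-seat and regrip it while pushing it home.
- **Last checks:** The far end measured within about 0.2 mm of the far stop. The left face was home to about 0.5 mm, as closely as I could measure. The push held steady at about 11 N towards each stop, with about 7 N downward on the deck.

**What I could not settle:**
- **Tilt:** The arm tilted slowly as it moved, by about 4° at the end, and the interface gave no way to correct it. The block's top plane read a slope of 0.010, against 0.007 when released, so its rear may be up by about 0.25 mm.
- **Force on each stop:** Deck friction takes part of each push, so the true force on each stop is somewhat below 11 N. I did not measure it directly.
- **Bench contact:** Before picking up the block I touched the fingertips on the bench with about 17 N to try to level the jaws. It did not help.

In the last side picture everything else stood where it was.

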